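# Scoop the dried marbles from under the lamp

### The arm

A 7-joint arm with a two-finger parallel gripper is mounted at the origin on the work surface. World frame = base frame: x ahead of the robot, y to its left, z up, the work surface at z = 0. Lengths are in m, angles in rad, forces in N, time in s.
With the tool pointing down it reaches from about 0.425 to 0.875 m from the base axis. Payload 4.7 kg.
Tool frame: the origin (TCP) lies midway between the tips of the shut fingers; the grasp point (between the pads) lies 19 mm behind it; z points along the fingers, y is the line along which they close (so a half turn about z gives the same grasp; the last joint's range is limited). The gripper opens to 87 mm and grips with 3 to 60 N. Pads are 19 mm wide; open, the fingers measure 117 mm over their backs; the gripper's body (75 mm by 190 mm) begins 51 mm behind the grasp point.
Start: joints at [-1.145, 0.321, -0.07, 1.45, 0.023, 1.371, -0.057], TCP at [0.26, 0.596, 0.223] pointing down, gripper open.
Joint ranges: [-2.86, 2.86], [-0.3, 2.09], [-1.38, 1.24], [0.06, 2.45], [-1.56, 4.7], [0.09, 2.05], [-2.69, 2.69]. Speed limits (rad/s): [2.57, 2.57, 3.14, 3.14, 3.14, 3.14, 3.14].

### API

Orientations are given as a rotation vector (axis times angle).
In Python, from bench import ctrl gives the robot as it stands. The module is installed in compiled form; this text tells all that it offers.
- The arm moves only by the tool carry_out, never from a script. Its argument "steps" is a list of rows, each a list of 7 numbers: the turn, a rotation vector about the world's x, y, z in degrees, then the shift along the world's x, y, z in cm, then the opening, from 0 (shut) to 1 (fully open). A call has 1 to 12 rows; each row is the pose to reach, as a shift and turn from the pose commanded when the call began; what a row does not reach only later rows make up. A row lasts 1/10 s, in which the tool goes at most 50 mm and 8.59 degrees, less where a joint would pass 70% of its speed; a pose out of reach is approached as far as the arm can. A call with a gripper value outside its range is refused whole. The fingers move at their own pace and stop on an object; "squeeze" is the grip in N (left out, the last holds). Time passes only in rows, so rows that repeat a pose let the fingers close. It gives the time, the measured TCP pose, the force, the opening and the grip force at its end, in the units of the state.
- ctrl.get_state(): the state, without advancing time (a new reading comes with each control period).
- ctrl.get_image(name): name is "side" or "top" or "wrist"; returns a dict with "pixels" (400x640x3 uint8, red, green, blue), "camera_matrix" (3x3 intrinsics, pixels), "cam_to_world" (4x4, takes a point from camera to world coordinates); the wrist camera has in their place "T_tool_cam" (4x4, takes a point from camera to tool coordinates, whose origin is the TCP and whose axes are the flange's). Camera axes: x right, y down, z forward; pixel columns grow to the right and rows downward; lengths in m; the calibration is good to about 2 mm. A picture is of the moment at which its call begins: read the wrist's pose just before it. There is no depth.
- ctrl.close_job(): hands the job in; it is judged then, once.
The state is a dict: "time": time; "joint_positions": joint angles; "qd": joint speeds; "joint_torque": joint torques, N m; "position": TCP position; "tool_rot": TCP orientation; "ft_force": force on the tool from outside, world axes, zero at the start; "torque": the same for the moment, N m; "grip_width": opening from 0.0 (shut) to 1.0 (fully open); "grip_force": force on a finger pad.
Only numpy, scipy, OpenCV 4.12 (cv2) and the standard library are available. Lean on these libraries where they do the work, as an engineer would, in place of code of your own. Each camera call takes 0.05 s, during which the arm holds its last target. There are 200 camera calls.

### The job

Swing the drying lamp well clear of the steel bin, then use the scoop, never the fingers, to move every glass marble from the bin into the cream tray, pouring from low down so that the glass is not chipped. When all are across, lay the scoop flat on its rubber mat, roughly centred, and swing the lamp back so that it is centred over the bin. Leave the clamp, the bracket and the two slide frame blanks where they are.

Things in the scene. Friction and masses are not known exactly. Their poses are not given: they have to be found in the camera images.
- bin: fixed open-topped steel drying bin, outside 240 (x) x 126 (y) x 36 (z) mm, floor and walls 4 mm thick. Inner floor level, from x = -97 to +116 mm and 80 mm wide (y); from it both long sides and the -x end flare outwards 30 degrees from upright, the +x end is upright. Origin at the centre of its underside, on the table; its -x end is nearest the robot
- tray: fixed cream plastic open tray, outside 150 x 150 x 45 mm high, walls and floor 4 mm; origin at the centre of its underside, on the table
- mat: fixed thin black rubber mat 130 (x) x 120 (y) x 4 (z) mm on the table, where the scoop lives; origin at the centre of its underside
- scoop: loose hand scoop, about 100 g. Flat aluminium floor 75 (x, from -25 to +50 mm) x 74 (y) x 3 mm; side walls 20 mm high flaring outwards 30 degrees from upright like the bin's (97 mm across their tops), upright back wall 30 mm high at x = 35 mm (behind it a bare heel), open at -x (the lip); wooden handle at the back. Origin on the flat underside, midway across, 25 mm behind the lip; z up
- scoop_grip (a point): where to grip the handle, across its 14 mm (y) thickness: on its axis, 16 mm below its top, at (42, 0, 91) mm in the scoop's frame. The handle is 20 (x) x 14 (y) mm thick; it starts at (28, 0, 12) mm and leans 10 degrees back, away from the lip, to end at (45, 0, 107) mm, so its axis is (0.174, 0, 0.985) in the scoop's frame
- scoop_lip (a point): middle of the lip's lower edge, at (-25, 0, 0) mm in the scoop's frame. With the pan pitched lip-up by about 15 degrees marbles stay in; pitched lip-down by 20 degrees or more, they roll out over the lip. It holds about six at a time. The pan fits the bin's floor with 3 mm to spare either side, lip to -x; pan and bin are smooth and slippery
- lamp_arm (a joint): swing of the drying lamp's arm about its upright post, rad: about 0 with the lamp head over the bin, growing as the head swings away from the bin clockwise seen from above, range -0.25 to 1.5; it stays where left, with light friction (under 2 N at the knob)
- lamp_hinge (a point): hinge of the lamp arm, on the axis of the upright 22 mm steel post, at the arm's height (193 mm above the table); the arm reaches 208 mm from here to the lamp head
- lamp_head (a point): centre of the open underside of the grey lamp shade (100 mm across), 148 mm above the table, directly below the knob
- lamp_knob (a point): upright round black knob, 18 mm across, standing on top of the lamp shade from 199 to 239 mm above the table; this point is on its axis, 221 mm above the table
- blank_a: loose amber acrylic slide frame blank, 50 x 50 x 5 mm, origin under its centre; a bystander
- blank_b: a second such slide frame blank; a bystander
- bracket: loose brass L-bracket with a thumb screw, 40 x 60 x 44 mm, origin under its centre; a bystander
- clamp: loose steel spring clamp gripping a black film strip holder 160 mm long, about 100 x 160 x 40 mm over all, origin under its centre; a bystander
- marble0: glass marble, 22 mm across, 14 g, smooth, origin at its centre; starts on the bin's floor, in the part nearer the robot; may be absent
- marble1: glass marble, 22 mm across, 14 g, smooth, origin at its centre; starts on the bin's floor, in the part nearer the robot; may be absent
- marble2: glass marble, 22 mm across, 14 g, smooth, origin at its centre; starts on the bin's floor, in the part nearer the robot; may be absent
- marble3: glass marble, 22 mm across, 14 g, smooth, origin at its centre; starts on the bin's floor, in the part nearer the robot; may be absent
- marble4: glass marble, 22 mm across, 14 g, smooth, origin at its centre; starts on the bin's floor, in the part nearer the robot; may be absent
- marble5: glass marble, 22 mm across, 14 g, smooth, origin at its centre; starts on the bin's floor, in the part nearer the robot; may be absent
- marble6: glass marble, 22 mm across, 14 g, smooth, origin at its centre; starts on the bin's floor, in the part nearer the robot; may be absent
- marble7: glass marble, 22 mm across, 14 g, smooth, origin at its centre; starts on the bin's floor, in the part nearer the robot; may be absent
- marble8: glass marble, 22 mm across, 14 g, smooth, origin at its centre; starts on the bin's floor, in the part nearer the robot; may be absent
There are look-alikes about, which are no part of the job. Leave any red look-alike of the tray alone.

How it is judged:
On the way, in this order (a step that is already met when the one before it is completed fails the run):
1. the lamp head is swung clear of the bin (horizontal distance between lamp_head and bin above 0.17 m), for 0.2 s.
2. the scoop lifts marbles out of the bin (height (world z) of scoop above 0.07 m and ((distance between marble0 and scoop below 0.055 m and height (world z) of marble0 above 0.08 m) or (distance between marble1 and scoop below 0.055 m and height (world z) of marble1 above 0.08 m) or (distance between marble2 and scoop below 0.055 m and height (world z) of marble2 above 0.08 m) or (distance between marble3 and scoop below 0.055 m and height (world z) of marble3 above 0.08 m) or (distance between marble4 and scoop below 0.055 m and height (world z) of marble4 above 0.08 m) or (distance between marble5 and scoop below 0.055 m and height (world z) of marble5 above 0.08 m) or (distance between marble6 and scoop below 0.055 m and height (world z) of marble6 above 0.08 m) or (distance between marble7 and scoop below 0.055 m and height (world z) of marble7 above 0.08 m) or (distance between marble8 and scoop below 0.055 m and height (world z) of marble8 above 0.08 m))), for 0.2 s.
3. every marble lies in the cream tray (x of marble0 in the frame of tray between -0.074 and 0.074 m and y of marble0 in the frame of tray between -0.074 and 0.074 m and z of each of marble0, marble1, marble2, marble3, marble4, marble5, marble6, marble7, marble8 in the frame of tray below 0.045 m and x of marble1 in the frame of tray between -0.074 and 0.074 m and y of marble1 in the frame of tray between -0.074 and 0.074 m and x of marble2 in the frame of tray between -0.074 and 0.074 m and y of marble2 in the frame of tray between -0.074 and 0.074 m and x of marble3 in the frame of tray between -0.074 and 0.074 m and y of marble3 in the frame of tray between -0.074 and 0.074 m and x of marble4 in the frame of tray between -0.074 and 0.074 m and y of marble4 in the frame of tray between -0.074 and 0.074 m and x of marble5 in the frame of tray between -0.074 and 0.074 m and y of marble5 in the frame of tray between -0.074 and 0.074 m and x of marble6 in the frame of tray between -0.074 and 0.074 m and y of marble6 in the frame of tray between -0.074 and 0.074 m and x of marble7 in the frame of tray between -0.074 and 0.074 m and y of marble7 in the frame of tray between -0.074 and 0.074 m and x of marble8 in the frame of tray between -0.074 and 0.074 m and y of marble8 in the frame of tray between -0.074 and 0.074 m), for 0.2 s.
At the end, for the whole second after the job is handed in: every marble present lies at rest in the cream tray, below its rim; the scoop lies flat and upright on the mat, its origin within 40 mm of the mat's centre; the lamp head's centre is within 50 mm of the bin's centre, seen from above (all of step 3 and linear speed of each of marble0, marble1, marble2, marble3, marble4, marble5, marble6, marble7, marble8 below 0.05 m/s and horizontal distance between scoop and mat below 0.04 m and angle between scoop's own z axis and vertical below 0.12 rad and z of scoop in the frame of mat below 0.012 m and horizontal distance between lamp_head and bin below 0.05 m); the robot touches nothing.
It fails at once if the fingers touch a marble (contact force between the fingers and marble0 above 0.3 N or contact force between the fingers and marble1 above 0.3 N or contact force between the fingers and marble2 above 0.3 N or contact force between the fingers and marble3 above 0.3 N or contact force between the fingers and marble4 above 0.3 N or contact force between the fingers and marble5 above 0.3 N or contact force between the fingers and marble6 above 0.3 N or contact force between the fingers and marble7 above 0.3 N or contact force between the fingers and marble8 above 0.3 N).
It fails at once if a marble is flung or dropped from a height (faster than 1.8 m/s) (linear speed of any of marble0, marble1, marble2, marble3, marble4, marble5, marble6, marble7, marble8 above 1.8 m/s).
It fails at once if the clamp, the bracket or a slide frame blank is moved by more than 30 mm (distance of any of blank_a, blank_b, bracket, clamp from where it was at the start of the episode above 0.03 m).
Of marble0, marble1, marble2, marble3, marble4, marble5, marble6, marble7, marble8 only 5 to 9 are there at a start; the rules pass over those that are not, and their reading is None.
At some moment in a run one of scoop may be knocked a few centimetres aside while the robot is not near it.
It also fails if it takes over 210 s, if anything falls off the work surface, if the arm or the gripper's body presses on something with over 40 N, if the wrist force passes 120 N, or if a joint passes its speed limit or range.

## Working session

There is one attempt and no reset: what is moved stays moved. The work goes in short steps, Python scripts to look and compute and a tool call to move; the robot and the scene stay as the last step left them, time stands still between calls to the robot, and variables do not carry over. Pictures are saved under pics/ and viewed, at most 14 in all, crops included, and the job is handed in when it is done.

Besides the shell and the picture viewer there is one more tool, called after ">>>" in YAML: its name, and indented under it one key for each argument. carry_out: Moves the arm, as the interface text tells. Its arguments: {"type":"object","properties":{"steps":{"type":"array","items":{"type":"array","items":{"type":"number"}}},"squeeze":{"type":"number"}},"required":["steps"]}

```bash
mkdir -p pics; cat > h.py <<'E'
import numpy as np,cv2
from bench import ctrl
from scipy.spatial.transform import Rotation as R
def cam(n):
    s=ctrl.get_state(); d=ctrl.get_image(n); K=np.array(d["camera_matrix"])
    if "cam_to_world" in d: T=np.array(d["cam_to_world"])
    else:
        W=np.eye(4);W[:3,:3]=R.from_rotvec(s["tool_rot"]).as_matrix();W[:3,3]=s["position"];T=W@np.array(d["T_tool_cam"])
    return d["pixels"],K,T
def ray(K,T,u,v): 
    d=T[:3,:3]@np.linalg.solve(K,[u,v,1.]); return T[:3,3],d/np.linalg.norm(d)
def onz(K,T,u,v,z):
    o,d=ray(K,T,u,v); return o+d*(z-o[2])/d[2]
def proj(K,T,p):
    c=T[:3,:3].T@(np.array(p)-T[:3,3]); c=K@c; return c[:2]/c[2]
def save(n,im): cv2.imwrite("pics/"+n,cv2.cvtColor(im,cv2.COLOR_RGB2BGR))
def st():
    s=ctrl.get_state(); print({k:np.round(s[k],3).tolist() for k in("time","position","tool_rot","joint_positions","ft_force","grip_width","grip_force")})
E
python3 - <<'E'
from h import *
st()
for n in("top","side"):
    p,K,T=cam(n); save(n+"0.png",p); print(n,K.round(1).tolist(),T.round(3).tolist())
E
```

```text
{'time': 0.0, 'position': [0.26, 0.595, 0.221], 'tool_rot': [-0.642, -3.075, 0.003], 'joint_positions': [-1.145, 0.322, -0.07, 1.452, 0.023, 1.371, -0.057], 'ft_force': [0.364, 0.068, 0.626], 'grip_width': 0.999, 'grip_force': 0.0}
top [[449.7, 0.0, 318.7], [0.0, 449.7, 194.2], [0.0, 0.0, 1.0]] [[0.006, -0.995, 0.103, 0.444], [-1.0, -0.008, -0.019, 0.001], [0.019, -0.103, -0.995, 1.273], [0.0, 0.0, 0.0, 1.0]]
side [[366.1, 0.0, 321.0], [0.0, 366.1, 203.3], [0.0, 0.0, 1.0]] [[-0.86, -0.344, 0.377, 0.255], [-0.51, 0.601, -0.616, 0.486], [-0.014, -0.722, -0.692, 0.678], [0.0, 0.0, 0.0, 1.0]]
```

View pics/top0.png

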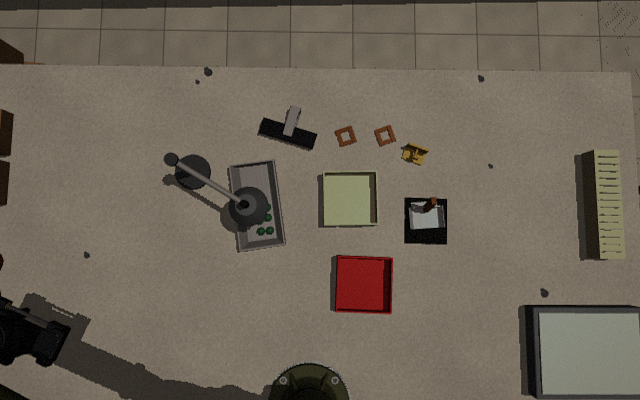

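View pics/side0.png

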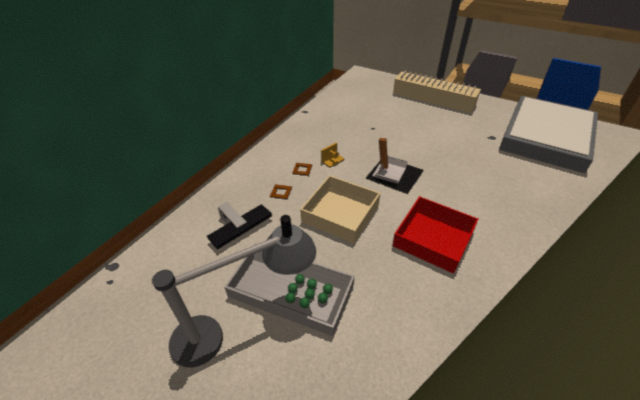

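```bash
python3 - <<'E'
from h import *
p,K,T=cam("top")
c=np.zeros((600,800,3),np.uint8)
a=cv2.resize(p[145:260,215:300],None,fx=4.5,fy=4.5,interpolation=cv2.INTER_CUBIC);c[:a.shape[0],:a.shape[1]]=a
b=cv2.resize(p[190:250,398:455],None,fx=6,fy=6,interpolation=cv2.INTER_CUBIC);c[:b.shape[0],400:400+b.shape[1]]=b
d=cv2.resize(p[160:240,310:390],None,fx=2.8,fy=2.8);c[370:370+d.shape[0],400:400+d.shape[1]]=d
save("crop1.png",c)
h=cv2.cvtColor(p,cv2.COLOR_RGB2HSV)
m=cv2.inRange(h,(20,40,110),(40,255,255));m[:, :310]=0;m[:,400:]=0;m[:160]=0
n=max(cv2.findContours(m,0,2)[0],key=cv2.contourArea);r=cv2.minAreaRect(n);print(r)
print("tray",[onz(K,T,*q,.045).round(4).tolist() for q in cv2.boxPoints(r)],onz(K,T,*r[0],.045))
m=(p.max(2)<40).astype(np.uint8);m[:,:395]=0;m[:,460:]=0;m[:185]=0;m[260:]=0
n=max(cv2.findContours(m,0,2)[0],key=cv2.contourArea);r=cv2.minAreaRect(n);print(r)
print("mat",[onz(K,T,*q,.004).round(4).tolist() for q in cv2.boxPoints(r)],onz(K,T,*r[0],.004))
E
```

```text
((351.0, 196.5), (55.0, 56.0), 90.0)
tray [[0.6406, -0.0341, 0.045], [0.642, -0.1892, 0.045], [0.4899, -0.1879, 0.045], [0.489, -0.0348, 0.045]] [ 0.5649019  -0.11142407  0.045     ]
((425.5, 220.5), (45.0, 41.0), 90.0)
mat [[0.5658, -0.269, 0.004], [0.5667, -0.3863, 0.004], [0.4392, -0.3833, 0.004], [0.4385, -0.2672, 0.004]] [ 0.50221968 -0.32640155  0.004     ]
```

View pics/crop1.png

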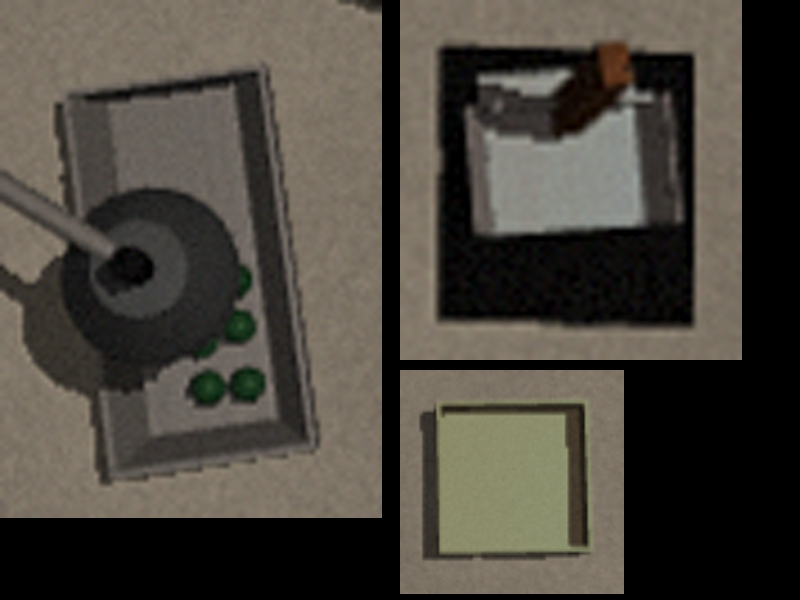

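```bash
python3 - <<'E'
from h import *
p,K,T=cam("top")
f=lambda x,y:(215+x/4.5-.4,145+y/4.5-.4)
c=np.array([onz(K,T,*f(*q),.036) for q in((66,95),(266,66),(316,445),(105,478))])
print("bin",c.round(4).tolist(),c.mean(0))
for i,j in((0,1),(3,2)):
    d=c[j]-c[i];print(np.linalg.norm(d),np.degrees(np.arctan2(d[0],-d[1])))
for i,j in((0,3),(1,2)):
    d=c[j]-c[i];print(np.linalg.norm(d),np.degrees(np.arctan2(-d[1],-d[0])))
print("knob",onz(K,T,*f(127,266),.239),"hinge",onz(K,T,171,159,.203))
g=lambda x,y:(398+(x-400)/6-.4,190+y/6-.4)
print("handle top",onz(K,T,*g(615,65),.111))
print("lip",onz(K,T,*g(492,235),.007),onz(K,T,*g(645,228),.007))
m=cv2.inRange(cv2.cvtColor(p,cv2.COLOR_RGB2HSV),(3,120,70),(14,255,255));print([cv2.boundingRect(x) for x in cv2.findContours(m,0,2)[0] if cv2.contourArea(x)>8])
p,K,T=cam("side")
print("side knob top proj of est")
s=onz(K,T,286,218,.239);print(s, "hinge side",onz(K,T,163,279,.203))
st()
E
```

```text
bin [[0.649, 0.2256, 0.036], [0.6683, 0.1029, 0.036], [0.4355, 0.0689, 0.036], [0.415, 0.1961, 0.036]] [0.54196381 0.14838907 0.036     ]
0.12420745239937465 8.904120806036614
0.12876346342021056 9.17029326733109
0.23588624028546828 7.198520896270075
0.23519648383091984 8.303303454269642
knob [0.52721698 0.15535305 0.239     ] hinge [0.63633609 0.33472407 0.203     ]
handle top [ 0.54968446 -0.32059079  0.111     ]
lip [ 0.47856158 -0.28959017  0.007     ] [ 0.48228556 -0.36193312  0.007     ]
[(432, 197, 5, 7), (335, 126, 22, 21), (375, 125, 21, 21)]
side knob top proj of est
[0.52629999 0.1540173  0.239     ] hinge side [0.63984217 0.33088574 0.203     ]
{'time': 0.25, 'position': [0.26, 0.595, 0.222], 'tool_rot': [-0.642, -3.075, 0.001], 'joint_positions': [-1.145, 0.321, -0.07, 1.451, 0.023, 1.371, -0.057], 'ft_force': [-0.104, 0.514, -0.073], 'grip_width': 1.003, 'grip_force': 0.0}
```

>>> carry_out:
  steps:
    - [0, 0, 0, 0, 0, 4, 1]
    - [0, 0, 0, 0, 0, 7, 1]
    - [0, 0, 0, 2.4, -4, 7, 1]
    - [0, 0, 0, 5, -8.2, 7, 1]
    - [0, 0, 0, 7.6, -12.5, 7, 1]
    - [0, 0, 0, 10.2, -16.8, 7, 1]
    - [0, 0, 0, 12.8, -21, 7, 1]
    - [0, 0, 0, 15.4, -25.3, 7, 1]
    - [0, 0, 0, 18, -29.6, 7, 1]
    - [0, 0, 0, 20.6, -33.9, 7, 1]
    - [0, 0, 0, 23.2, -38.2, 7, 1]
    - [0, 0, 0, 25, -41, 7, 1]
  squeeze: 12

```text
time: 1.45
position: [0.5118, 0.1814, 0.2929]
tool_rot: [0.648, 3.073, -0.001]
ft_force: [0.8, 0.4, 0.1]
grip_width: 1.004
grip_force: 0.0
```

>>> carry_out:
  steps:
    - [0, 0, 0, 1.7, -3, 0, 1]
    - [0, 0, 0, 1.7, -3, -3, 1]
    - [0, 0, 0, 1.7, -3, -6, 1]
    - [0, 0, 0, 1.7, -3, -7.9, 1]
    - [0, 0, 0, 1.7, -3, -7.9, 1]
    - [0, 0, 0, 1.7, -3, -7.9, 0]
    - [0, 0, 0, 1.7, -3, -7.9, 0]
    - [0, 0, 0, 1.7, -3, -7.9, 0]
    - [0, 0, 0, 1.7, -3, -7.9, 0]
    - [0, 0, 0, 1.7, -3, -7.9, 0]

```text
time: 2.45
position: [0.5275, 0.1558, 0.2142]
tool_rot: [0.642, 3.074, 0.001]
ft_force: [1.2, -0.6, 0.5]
grip_width: 0.627
grip_force: 0.0
```

>>> carry_out:
  steps:
    - [0, 0, 0, 0, 0, 0, 0]
    - [0, 0, 0, 0, 0, 0, 0]
    - [0, 0, 0, 0, 0, 0, 0]
    - [0, 0, 0, 0, 0, 0, 0]
    - [0, 0, 0, 0, 0, 0, 0]
    - [0, 0, 0, 0, 0, 0, 0]
    - [0, 0, 0, 0, 0, 0, 0]
    - [0, 0, 0, 0, 0, 0, 0]

```text
time: 3.25
position: [0.5271, 0.1555, 0.2136]
tool_rot: [-0.642, -3.075, 0.0]
ft_force: [0.1, -0.7, 0.8]
grip_width: 0.199
grip_force: 12.0
```

>>> carry_out:
  steps:
    - [0, 0, 0, -0.7, 0.5, 0, 0]
    - [0, 0, 0, -1.5, 1, 0, 0]
    - [0, 0, 0, -2.9, 2.2, 0, 0]
    - [0, 0, 0, -4.2, 3.5, 0, 0]
    - [0, 0, 0, -5.4, 4.9, 0, 0]
    - [0, 0, 0, -6.5, 6.3, 0, 0]
    - [0, 0, 0, -7.4, 7.9, 0, 0]
    - [0, 0, 0, -8.1, 9.6, 0, 0]
    - [0, 0, 0, -8.8, 11.3, 0, 0]
    - [0, 0, 0, -9.3, 13.1, 0, 0]
    - [0, 0, 0, -9.7, 14.9, 0, 0]
    - [0, 0, 0, -9.8, 16.7, 0, 0]

```text
time: 4.45
position: [0.4227, 0.3237, 0.2129]
tool_rot: [-0.636, -3.067, 0.007]
ft_force: [-9.7, -3.2, 3.7]
grip_width: 0.201
grip_force: 12.0
```

>>> carry_out:
  steps:
    - [0, 0, 0, -0.1, 1.8, 0, 0]
    - [0, 0, 0, 0.1, 3.6, 0, 0]
    - [0, 0, 0, 0.3, 4.8, 0, 0]
    - [0, 0, 0, 0.3, 5.2, 0, 0]
    - [0, 0, 0, 0.3, 5.2, 0, 0.6]
    - [0, 0, 0, 0.3, 5.2, 0, 0.6]
    - [0, 0, 0, 0.3, 5.2, 0, 0.6]
    - [0, 0, 0, 0.3, 5.2, 0, 0.7]
    - [0, 0, 0, 0.3, 5.2, 0, 0.7]
    - [0, 0, 0, 0.3, 5.2, 4, 0.7]
    - [0, 0, 0, 0.3, 5.2, 8, 0.7]
    - [0, 0, 0, 0.3, 5.2, 10, 0.7]

```text
time: 5.65
position: [0.4333, 0.3752, 0.3175]
tool_rot: [0.642, 3.072, 0.007]
ft_force: [-0.1, -0.5, -0.0]
grip_width: 0.692
grip_force: 0.0
```

```bash
python3 - <<'E'
from h import *
p,K,T=cam("top"); save("top1.png",p)
print(np.round(ctrl.get_image("wrist")["T_tool_cam"],3).tolist()); st()
m=cv2.inRange(cv2.cvtColor(p,cv2.COLOR_RGB2HSV),(45,80,30),(90,255,255))
print([(onz(K,T,x[:,0,0].mean(),x[:,0,1].mean(),.015).round(3)[:2].tolist(),cv2.contourArea(x)) for x in cv2.findContours(m,0,2)[0] if cv2.contourArea(x)>5])
save("crop2.png",np.hstack([cv2.resize(p[140:270,140:300],None,fx=4,fy=4,interpolation=cv2.INTER_CUBIC)]))
E
```

```text
[[0.001, -0.965, -0.263, 0.072], [1.0, 0.001, 0.0, -0.0], [0.0, -0.263, 0.965, -0.163], [0.0, 0.0, 0.0, 1.0]]
{'time': 5.75, 'position': [0.434, 0.376, 0.318], 'tool_rot': [0.642, 3.071, 0.01], 'joint_positions': [-0.857, 0.122, 0.109, 1.503, -0.013, 1.51, 0.409], 'ft_force': [-0.413, 1.019, -0.001], 'grip_width': 0.698, 'grip_force': 0.0}
[([0.469, 0.137], 29.0), ([0.472, 0.115], 32.0), ([0.496, 0.166], 28.5), ([0.5, 0.144], 28.0), ([0.509, 0.119], 30.0), ([0.528, 0.172], 28.5), ([0.537, 0.122], 31.0), ([0.536, 0.149], 29.0)]
```

View pics/crop2.png

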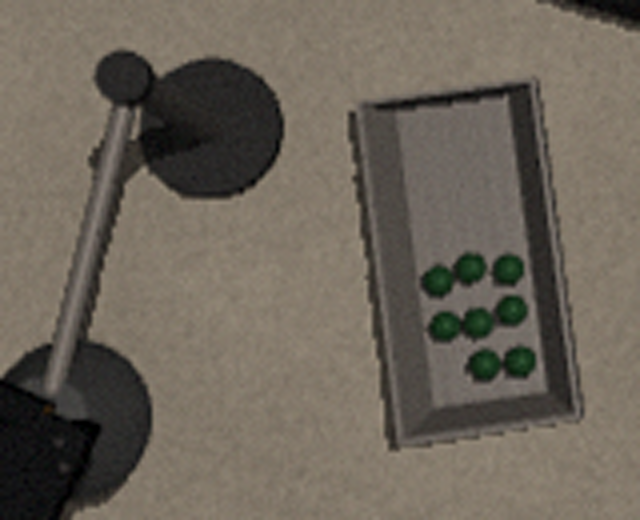

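>>> carry_out:
  steps:
    - [0, 0, 3, 0.4, -2.5, 0, 1]
    - [0, 0, 6, 1.2, -7, 0, 1]
    - [0, 0, 9, 2, -11.5, 0, 1]
    - [0, 0, 12, 2.7, -16, 0, 1]
    - [0, 0, 15, 3.5, -20.5, 0, 1]
    - [0, 0, 18, 4.2, -25, 0, 1]
    - [0, 0, 21, 5, -29.5, 0, 1]
    - [0, 0, 24, 5.7, -34, 0, 1]
    - [0, 0, 26.5, 6.5, -38.5, 0, 1]
    - [0, 0, 26.5, 7.2, -43, 0, 1]
    - [0, 0, 26.5, 8, -47.5, 0, 1]
    - [0, 0, 26.5, 8.8, -52, 0, 1]
  squeeze: 55

```text
time: 6.95
position: [0.5197, -0.1472, 0.3127]
tool_rot: [0.08, -3.14, -0.001]
ft_force: [0.8, 1.0, 0.6]
grip_width: 1.0
grip_force: 0.0
```

>>> carry_out:
  steps:
    - [0, 0, 0, 0.7, -4.5, 0, 1]
    - [0, 0, 0, 1.4, -9, -2, 1]
    - [0, 0, 0, 2, -13, -4, 1]
    - [0, 0, 0, 2.4, -16.5, -6, 1]
    - [0, 0, 0, 2.6, -17.8, -8, 1]
    - [0, 0, 0, 2.6, -17.8, -8, 1]
    - [0, 0, 0, 2.6, -17.8, -8, 1]

```text
time: 7.65
position: [0.5458, -0.3227, 0.2327]
tool_rot: [0.079, -3.139, -0.002]
ft_force: [1.3, -0.0, -0.3]
grip_width: 1.002
grip_force: 0.0
```

```bash
python3 - <<'E'
from h import *
st(); p,K,T=cam("wrist"); save("w1.png",p)
for q in((.4804,-.3258,.007),(.5474,-.3224,.095),(.5502,-.3222,.111)): print(proj(K,T,q).round())
h=cv2.cvtColor(p,cv2.COLOR_RGB2HSV); m=cv2.inRange(h,(3,110,50),(16,255,255))
print([cv2.minAreaRect(x) for x in cv2.findContours(m,0,2)[0] if cv2.contourArea(x)>100])
E
```

```text
{'time': 7.65, 'position': [0.546, -0.323, 0.233], 'tool_rot': [0.079, -3.139, -0.002], 'joint_positions': [-0.086, 0.338, 0.74, 1.501, -0.229, 1.393, 2.288], 'ft_force': [1.259, -0.025, -0.289], 'grip_width': 1.002, 'grip_force': 0.0}
[315. 110.]
[315. 187.]
[315. 194.]
[((386.0448913574219, 314.5281066894531), (23.985013961791992, 37.926307678222656), 77.00537872314453), ((367.9500427246094, 232.35000610351562), (61.98063659667969, 14.862704277038574), 71.56504821777344)]
```

View pics/w1.png

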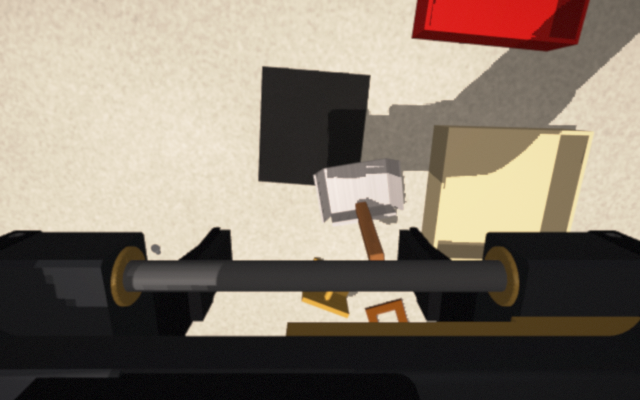

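The scoop has been knocked off the mat toward (+x, +y). It now shows around (360,190), with its handle running from (362,205) to (377,258). I'll zoom in to measure it.

```bash
python3 - <<'E'
from h import *
p,K,T=cam("wrist"); np.savez("w2.npz",K=K,T=T)
a=cv2.resize(p[145:275,300:420],None,fx=4.5,fy=4.5,interpolation=cv2.INTER_CUBIC); save("crop3.png",a)
E
```

```text
(no output)
```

View pics/crop3.png

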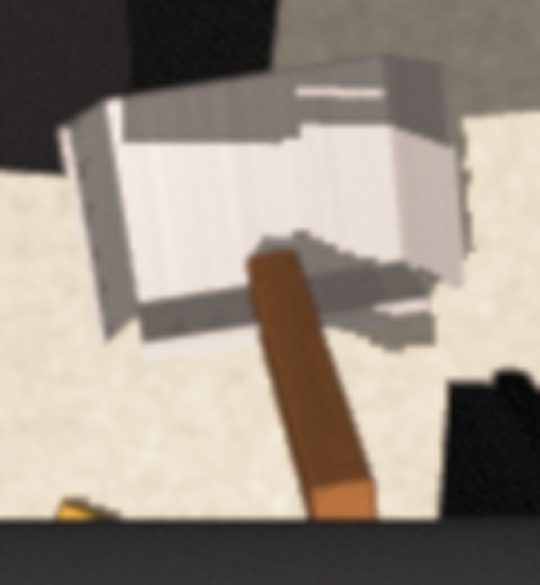

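```bash
python3 - <<'E'
from h import *
d=np.load("w2.npz");K,T=d["K"],d["T"]
f=lambda x,y:(300+x/4.5-.4,145+y/4.5-.4)
g=lambda x,y,z:onz(K,T,*f(x,y),z)
a,b=g(112,100,.006),g(385,57,.006);e=b-a
yaw=np.arctan2(-e[0],e[1]);print(a,b,np.linalg.norm(e),np.degrees(yaw))
c,d2=g(145,350,.003),g(435,305,.003);print(c,d2,np.linalg.norm(d2-c))
u=np.array([np.cos(yaw),np.sin(yaw)])
o=(a+b)[:2]/2+.025*u;o2=(c+d2)[:2]/2-.05*u
print("o",o,o2,"grip",o+.042*u,o2+.042*u,"top pred",o+.045*u,"meas",g(345,505,.109))
p,K,T=cam("top");save("top2.png",p)
h=cv2.cvtColor(p,cv2.COLOR_RGB2HSV); m=cv2.inRange(h,(3,120,60),(14,255,255))
print([(cv2.boundingRect(x),onz(K,T,x[:,0,0].mean(),x[:,0,1].mean(),.11)) for x in cv2.findContours(m,0,2)[0] if cv2.contourArea(x)>3])
E
```

```text
[ 0.5456406  -0.31061212  0.006     ] [ 0.53061472 -0.24030365  0.006     ] 0.07189616382880167 12.06341516488755
[ 0.61562886 -0.29716134  0.003     ] [ 0.59843558 -0.21856533  0.003     ] 0.08045459852110079
o [ 0.56257559 -0.27023303] [ 0.55813637 -0.26831304] grip [ 0.60364809 -0.26145528] [ 0.59920888 -0.25953529] top pred [ 0.60658185 -0.26082829] meas [ 0.60964203 -0.26125189  0.109     ]
[((406, 173, 7, 7), array([ 0.61448615, -0.25807134,  0.11      ])), ((335, 126, 22, 21), array([ 0.71885902, -0.09091878,  0.11      ])), ((375, 125, 21, 21), array([ 0.72223838, -0.19561462,  0.11      ]))]
```

>>> carry_out:
  steps:
    - [0, 0, 5, 3, 3.3, 0, 1]
    - [0, 0, 9.5, 5.8, 6.3, 0, 1]
    - [0, 0, 9.5, 5.8, 6.3, -4, 1]
    - [0, 0, 9.5, 5.8, 6.3, -8, 1]
    - [0, 0, 9.5, 5.8, 6.3, -12, 1]
    - [0, 0, 9.5, 5.8, 6.3, -15, 1]
    - [0, 0, 9.5, 5.8, 6.3, -16, 1]
    - [0, 0, 9.5, 5.8, 6.3, -16, 1]

```text
time: 8.6
position: [0.6041, -0.2591, 0.0732]
tool_rot: [0.342, -3.122, -0.002]
ft_force: [0.0, -0.1, 0.1]
grip_width: 0.999
grip_force: 0.0
```

```bash
python3 - <<'E'
from h import *
st(); p,K,T=cam("wrist"); save("w3.png",p)
E
```

```text
{'time': 8.6, 'position': [0.604, -0.259, 0.073], 'tool_rot': [0.342, -3.122, -0.002], 'joint_positions': [-0.112, 0.503, 0.628, 1.617, -0.319, 1.128, 2.384], 'ft_force': [0.013, -0.126, 0.127], 'grip_width': 0.999, 'grip_force': 0.0}
```

View pics/w3.png

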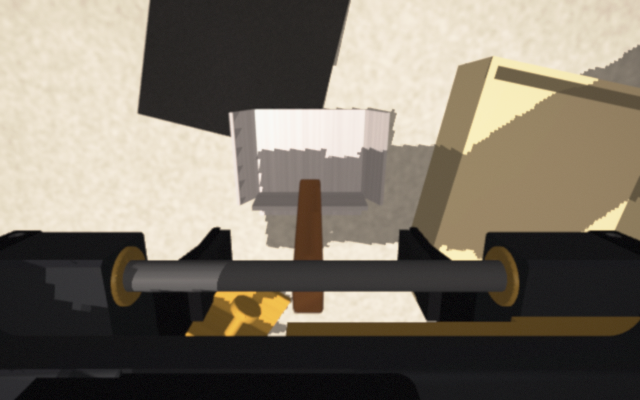

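```bash
python3 - <<'E'
from h import *
p,K,T=cam("wrist")
s=ctrl.get_state();Rm=R.from_rotvec(s["tool_rot"]).as_matrix()
for (u,v,z) in((309,300,.108),(236,112,.004),(365,109,.004)):
    q=onz(K,T,u,v,z);print(q.round(4),(Rm.T@(q-s["position"])).round(4))
for x in(-.003,.0,.003):
    print(proj(K,T,np.array(s["position"])+Rm@[x,0,-.035]))
E
```

```text
[ 0.6163 -0.2603  0.108 ] [-0.0106 -0.0021 -0.0321]
[ 0.5516 -0.3266  0.004 ] [ 0.0672 -0.0527  0.0717]
[ 0.5309 -0.2419  0.004 ] [0.0692 0.0345 0.0716]
[313.71756946 287.98428208]
[313.71986421 281.63263449]
[313.72218463 275.20995514]
```

>>> carry_out:
  steps:
    - [0, 3, 0, 0.5, 0.1, 0, 1]
    - [0, 3, 0, 0.5, 0.1, 0, 0.1]
    - [0, 3, 0, 0.5, 0.1, 0, 0]
    - [0, 3, 0, 0.5, 0.1, 0, 0]
    - [0, 3, 0, 0.5, 0.1, 0, 0]
    - [0, 3, 0, 0.5, 0.1, 0, 0]
    - [0, 3, 0, 0.5, 0.1, 0, 0]
    - [0, 3, 0, 0.5, 0.1, 0, 0]
    - [0, 3, 0, 0.5, 0.1, 0, 0]
    - [0, 3, 0, 0.5, 0.1, 0, 0]
    - [0, 3, 0, 0.5, 0.1, 0, 0]
    - [0, 3, 0, 0.5, 0.1, 0, 0]
  squeeze: 55

```text
time: 9.9
position: [0.6092, -0.2594, 0.0736]
tool_rot: [0.334, -3.071, -0.009]
ft_force: [-0.5, 0.5, -0.6]
grip_width: 0.156
grip_force: 54.7
```

>>> carry_out:
  steps:
    - [0, 0, 0, 0, 0, 0, 0]
    - [0, 0, 0, 0, 0, 0, 0]
    - [0, 0, 0, 0, 0, 0, 0]
    - [0, 0, 0, 0, 0, 0, 0]
    - [0, 0, 0, 0, 0, 2, 0]
    - [0, 0, 0, 0, 0, 5, 0]
    - [0, 0, 0, 0, 0, 9, 0]
    - [0, 0, 0, 0, 0, 13, 0]
    - [0, 0, 0, 0, 0, 15, 0]
    - [0, 0, 0, 0, 0, 15, 0]

```text
time: 10.9
position: [0.6107, -0.2604, 0.2275]
tool_rot: [0.334, -3.077, -0.005]
ft_force: [0.2, -0.5, -1.5]
grip_width: 0.155
grip_force: 54.7
```

```bash
python3 - <<'E'
from h import *
st(); p,K,T=cam("wrist"); save("w4.png",p)
p,K,T=cam("side"); save("s4.png",p)
E
```

```text
{'time': 10.9, 'position': [0.611, -0.26, 0.227], 'tool_rot': [0.334, -3.077, -0.005], 'joint_positions': [-0.13, 0.437, 0.674, 1.384, -0.245, 1.452, 2.324], 'ft_force': [0.245, -0.501, -1.536], 'grip_width': 0.155, 'grip_force': 54.689}
```

View pics/w4.png

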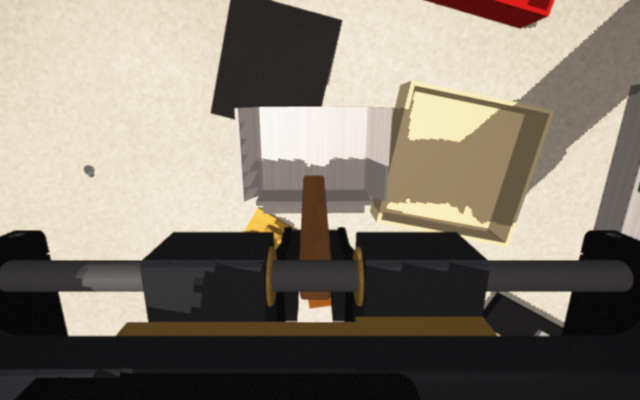

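```bash
cat >> h.py <<'E'
def pose(dx=0,dz=0,pitch=0):
    "scoop->tool; pitch deg>0 = lip up relative to tool"
    B=np.diag([-1.,1,-1])@R.from_euler('y',pitch,degrees=True).as_matrix()
    M=np.eye(4);M[:3,:3]=B;M[:3,3]=np.array([dx,0,-.019+dz])-B@[.042,0,.091];return M
E
python3 - <<'E'
from h import *
d=ctrl.get_image("wrist");K=np.array(d["camera_matrix"]);C=np.linalg.inv(np.array(d["T_tool_cam"]))
pts=dict(fl=(-.025,-.037,.003),fr=(-.025,.037,.003),tl=(-.025,-.0485,.02),tr=(-.025,.0485,.02),bl=(.05,-.037,.003),hb=(.018,0,.014),ht=(.055,0,.105))
for a in((0,0,0),(.002,0,0),(0,.002,0),(0,0,2)):
    M=C@pose(*a);print(a,{k:(lambda c:(c[:2]/c[2]).round(1).tolist())(K@(M@[*v,1])[:3]) for k,v in pts.items()})
p=d["pixels"]; print(p[98:120,310].sum(1).tolist()); print(p[100:116,255].sum(1).tolist())
print(p[112,225:275].sum(1).tolist());print(p[112,355:425].sum(1).tolist())
print(p[170:182,313].tolist()); print(p[195:220,285].sum(1).tolist())
E
```

```text
(0, 0, 0) {'fl': [259.9, 111.6], 'fr': [370.2, 111.7], 'tl': [237.1, 112.2], 'tr': [393.1, 112.3], 'bl': [264.3, 217.5], 'hb': [315.0, 177.9], 'ht': [315.3, 304.1]}
(0.002, 0, 0) {'fl': [259.8, 108.5], 'fr': [370.4, 108.6], 'tl': [237.0, 108.9], 'tr': [393.3, 109.0], 'bl': [264.2, 214.9], 'hb': [315.0, 174.9], 'ht': [315.3, 300.0]}
(0, 0.002, 0) {'fl': [260.4, 111.6], 'fr': [369.7, 111.6], 'tl': [237.9, 112.1], 'tr': [392.4, 112.2], 'bl': [264.7, 216.6], 'hb': [315.0, 177.2], 'ht': [315.3, 301.5]}
(0, 0, 2) {'fl': [259.2, 107.0], 'fr': [371.0, 107.0], 'tl': [236.0, 108.2], 'tr': [394.2, 108.3], 'bl': [264.2, 213.4], 'hb': [315.0, 174.2], 'ht': [315.3, 304.4]}
[114, 113, 112, 112, 114, 118, 119, 148, 405, 684, 724, 725, 726, 725, 725, 725, 725, 725, 724, 724, 724, 724]
[120, 124, 125, 120, 123, 126, 190, 303, 367, 382, 379, 382, 380, 381, 384, 379]
[118, 120, 115, 115, 116, 116, 124, 120, 167, 393, 643, 686, 647, 461, 353, 364, 379, 382, 376, 379, 382, 387, 378, 383, 387, 383, 379, 372, 374, 373, 380, 388, 399, 437, 594, 726, 742, 743, 743, 741, 742, 741, 741, 739, 738, 739, 740, 740, 742, 743]
[715, 711, 711, 713, 713, 713, 716, 717, 719, 722, 718, 705, 658, 619, 610, 606, 593, 581, 582, 582, 588, 596, 602, 595, 588, 592, 595, 596, 587, 598, 602, 592, 588, 590, 590, 588, 551, 420, 294, 258, 253, 252, 253, 251, 255, 252, 260, 302, 371, 395, 401, 395, 398, 402, 450, 578, 665, 683, 685, 683, 684, 683, 682, 682, 681, 681, 682, 682, 682, 681]
[[140, 131, 125], [139, 128, 124], [139, 129, 125], [138, 128, 123], [133, 122, 117], [113, 94, 84], [91, 65, 47], [86, 55, 32], [84, 53, 30], [86, 55, 32], [85, 53, 29], [84, 53, 30]]
[290, 290, 295, 291, 286, 298, 328, 365, 379, 379, 377, 388, 385, 386, 388, 387, 391, 431, 567, 675, 699, 696, 694, 692, 688]
```

```bash
cat >> h.py <<'E'
PITCH0=2.3;ROLL0=-1.0
M0=pose(0,0,PITCH0)
def plan(o,yaw,pitch,s=None):
    "scoop origin world, yaw deg, pitch deg (lip up +) -> row [turn deg, shift cm] from present pose"
    s=s or ctrl.get_state()
    W=np.eye(4);W[:3,:3]=R.from_rotvec(s["tool_rot"]).as_matrix();W[:3,3]=s["position"]
    # roll: handle gripped ~1 deg about scoop x
    S=np.eye(4);S[:3,:3]=(R.from_euler('z',yaw,degrees=True)*R.from_euler('y',pitch,degrees=True)).as_matrix();S[:3,3]=o
    Mr=M0.copy();g=np.array([.042,0,.091]);Q=R.from_euler('x',ROLL0,degrees=True).as_matrix()
    Mr[:3,:3]=M0[:3,:3]@Q;Mr[:3,3]=(M0@[*g,1])[:3]-Mr[:3,:3]@g
    G=S@np.linalg.inv(Mr)
    tr=R.from_matrix(G[:3,:3]@W[:3,:3].T).as_rotvec(degrees=True)
    cur=W@Mr
    return tr.round(1).tolist()+((G[:3,3]-W[:3,3])*100).round(2).tolist(),cur
BC=np.array([.542,.148]);BY=8.2
def bw(x,y,z):
    a=np.radians(BY);return np.array([BC[0]+x*np.cos(a)-y*np.sin(a),BC[1]+x*np.sin(a)+y*np.cos(a),z])
def show(cur):
    e=R.from_matrix(cur[:3,:3]).as_euler('ZYX',degrees=True);print("scoop",cur[:3,3].round(4),"yaw,pitch,roll",e.round(1))
E
python3 - <<'E'
from h import *
r,c=plan(bw(.057,0,.13),BY,0);show(c);print(r, M0.round(3).tolist())
E
```

```text
scoop [ 0.5606 -0.27    0.1542] yaw,pitch,roll [12.5  5.3 -0.3]
[1.2, -5.2, -4.3, 3.21, 42.13, -1.99] [[-0.999, 0.0, -0.04, 0.046], [0.0, 1.0, 0.0, 0.0], [0.04, 0.0, -0.999, 0.07], [0.0, 0.0, 0.0, 1.0]]
```

>>> carry_out:
  steps:
    - [0.1, -0.5, -0.4, 0.2, 2.5, -0.2, 0]
    - [0.3, -1.1, -0.9, 0.6, 7, -0.4, 0]
    - [0.4, -1.7, -1.4, 1, 11.5, -0.6, 0]
    - [0.6, -2.3, -1.9, 1.3, 16, -0.8, 0]
    - [0.7, -3, -2.5, 1.7, 20.5, -1, 0]
    - [0.8, -3.6, -3, 2, 25, -1.2, 0]
    - [0.9, -4.2, -3.5, 2.4, 29.5, -1.4, 0]
    - [1, -4.7, -4, 2.7, 34, -1.7, 0]
    - [1.1, -5, -4.2, 3, 38, -2, 0]
    - [1.2, -5.2, -4.3, 3.2, 41, -2, 0]
    - [1.2, -5.2, -4.3, 3.2, 42.1, -2, 0]
    - [1.2, -5.2, -4.3, 3.2, 42.1, -2, 0]

```text
time: 12.25
position: [0.6399, 0.1635, 0.2016]
tool_rot: [-0.226, 3.096, 0.028]
ft_force: [0.3, -0.2, -1.0]
grip_width: 0.158
grip_force: 54.7
```

```bash
python3 - <<'E'
from h import *
st(); r,c=plan(bw(.057,0,.06),BY,0);show(c);print(r)
p,K,T=cam("wrist"); save("w5.png",p);np.savez("w5.npz",K=K,T=T)
cs=[bw(x,y,.036) for x,y in((-.12,-.063),(-.12,.063),(.12,-.063),(.12,.063))]+[bw(x,y,.004) for x,y in((-.097,-.04),(-.097,.04))]
print([proj(K,T,q).round(1).tolist() for q in cs])
save("w5c.png",cv2.resize(p[0:300,150:520],None,fx=2,fy=2))
E
```

```text
{'time': 12.25, 'position': [0.64, 0.164, 0.202], 'tool_rot': [-0.226, 3.096, 0.028], 'joint_positions': [-0.693, 0.346, 0.522, 1.51, -0.19, 1.293, 1.565], 'ft_force': [0.284, -0.206, -0.954], 'grip_width': 0.158, 'grip_force': 54.69}
scoop [0.5976 0.1568 0.1296] yaw,pitch,roll [ 8.4  0.1 -0.1]
[0.1, -0.1, -0.2, 0.08, -0.1, -6.95]
[[231.8, -95.9], [389.4, -94.1], [248.6, 192.3], [372.8, 192.1], [266.7, -46.3], [354.5, -45.4]]
```

View pics/w5c.png

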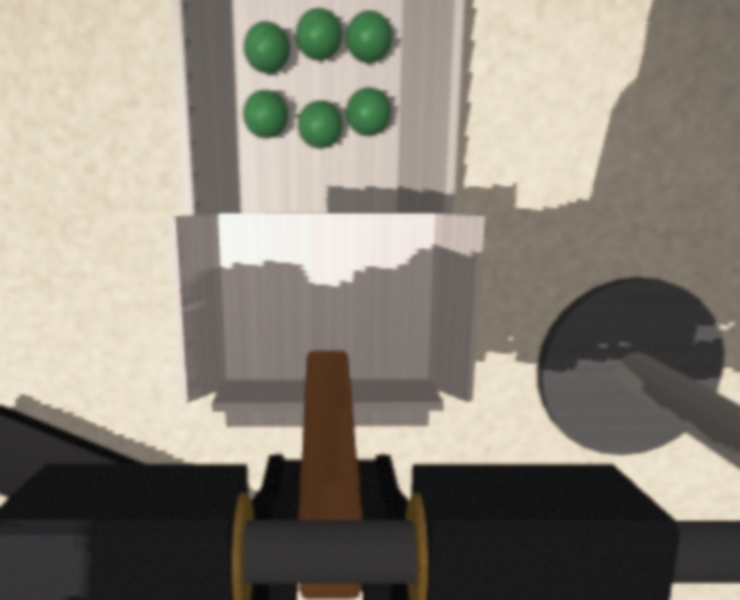

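```bash
python3 - <<'E'
from h import *
d=np.load("w5.npz");K,T=d["K"],d["T"];p=cv2.imread("pics/w5.png")
g=cv2.cvtColor(p,cv2.COLOR_BGR2GRAY).astype(int)
for r in(2,75):
    print(r,"L",g[r:r+3,236:276].mean(0).astype(int).tolist(),"R",g[r:r+3,344:392].mean(0).astype(int).tolist())
print(g[112,234:266].tolist(),g[112,360:398].tolist())
for r in (0,90):
    for x in(-.04,.04):
        # world pt on floor edge at that row
        best=min((abs(proj(K,T,bw(t,x,.004))[1]-r),t) for t in np.arange(-.1,.12,.001));print(r,x,proj(K,T,bw(best[1],x,.004)).round(1),proj(K,T,bw(best[1],np.sign(x)*.063,.036)).round(1))
r,c=plan(bw(.057,0,.06),BY,0)
print([proj(K,T,(c@[-.025,y,z,1])[:3]).round(1).tolist() for y,z in((-.037,.003),(.037,.003),(-.0485,.02),(.0485,.02))])
E
```

```text
2 L [211, 210, 208, 195, 162, 115, 87, 87, 92, 96, 96, 97, 96, 95, 94, 95, 96, 97, 98, 98, 96, 96, 96, 95, 96, 96, 96, 97, 101, 122, 164, 198, 210, 211, 210, 210, 210, 208, 205, 204] R [194, 197, 198, 197, 196, 194, 187, 170, 156, 152, 151, 151, 150, 149, 149, 149, 150, 152, 153, 154, 152, 150, 149, 148, 150, 152, 151, 150, 150, 151, 152, 153, 161, 178, 193, 196, 192, 174, 144, 121, 116, 126, 157, 190, 211, 221, 223, 221]
75 L [219, 220, 221, 224, 226, 227, 227, 222, 200, 153, 113, 102, 101, 100, 100, 100, 100, 101, 100, 100, 99, 101, 102, 102, 101, 100, 100, 99, 100, 100, 100, 104, 127, 173, 208, 220, 221, 220, 221, 221] R [202, 202, 201, 199, 192, 174, 159, 156, 158, 157, 156, 156, 155, 156, 157, 160, 160, 157, 156, 155, 156, 157, 158, 158, 157, 158, 159, 160, 162, 173, 189, 199, 199, 186, 157, 130, 122, 126, 150, 193, 215, 220, 222, 224, 225, 224, 224, 223]
[222, 224, 224, 205, 150, 122, 123, 124, 122, 121, 124, 124, 122, 123, 124, 124, 125, 122, 121, 121, 120, 124, 126, 130, 151, 206, 241, 246, 246, 245, 245, 245] [234, 235, 236, 236, 236, 235, 231, 214, 199, 198, 194, 189, 187, 186, 186, 188, 192, 193, 191, 188, 190, 192, 191, 189, 192, 193, 190, 189, 190, 191, 190, 180, 145, 121, 118, 119, 121, 121]
0 -0.04 [268.3  -0.3] [236.8 -10.2]
0 0.04 [3.53e+02 3.00e-01] [384.5  -9. ]
90 -0.04 [271.3  89.8] [242.6  89.7]
90 0.04 [350.  90.] [378.7  90.1]
[[252.2, 106.5], [364.6, 106.8], [228.8, 107.8], [387.8, 108.2]]
```

```bash
cat > meas.py <<'E'
from h import *
st()
p,K,T=cam("wrist"); g=cv2.GaussianBlur(cv2.cvtColor(p,cv2.COLOR_RGB2GRAY),(1,5),0).astype(float)
def edge(r,a,b): 
    s=np.diff(g[r,a:b]);i=np.argmax(abs(s));return a+i+.5
r,c=plan(bw(.057,0,.06),BY,0);show(c)
import sys
for row in(3,76):
    L,Rr=edge(row,255,285),edge(row,338,362)
    x=[onz(K,T,q,row,.004) for q in(L,Rr)];m=(x[0]+x[1])/2
    a=np.radians(BY);d=m[:2]-BC;print(row,L,Rr,"width",np.linalg.norm(x[1]-x[0]),"bin x,y",d@[np.cos(a),np.sin(a)],d@[-np.sin(a),np.cos(a)])
pr=[proj(K,T,(c@[-.025,y,z,1])[:3]).round(1).tolist() for y,z in((-.037,.003),(.037,.003),(-.0485,.02),(.0485,.02))];print(pr)
rr=112;print("obs",edge(rr,250,270),edge(rr,358,374),edge(rr,228,245),edge(rr,382,398),"lip row",98+np.argmax(abs(np.diff(g[98:118,300])))+.5)
E
python3 meas.py
```

```text
{'time': 12.3, 'position': [0.641, 0.161, 0.202], 'tool_rot': [-0.221, 3.095, 0.026], 'joint_positions': [-0.691, 0.345, 0.524, 1.51, -0.189, 1.293, 1.565], 'ft_force': [0.347, -0.682, -0.087], 'grip_width': 0.153, 'grip_force': 54.689}
scoop [0.5988 0.1524 0.1307] yaw,pitch,roll [ 8.  -0.  -0.2]
3 268.5 353.5 width 0.08058528271096986 bin x,y -0.05718471502346393 -0.002290046331145837
76 271.5 351.5 width 0.08053885234263197 bin x,y 0.008044869916891639 -0.0019830497979415893
[[254.0, 106.5], [366.3, 106.8], [230.7, 107.8], [389.6, 108.2]]
obs 258.5 366.5 237.5 391.5 lip row 106.5
```

```bash
cat >> h.py <<'E'
PITCH0=1.8;ROLL0=-0.7;M0=pose(.0006,.0034,PITCH0)
_a=np.radians(BY);BC=BC-.0021*np.array([-np.sin(_a),np.cos(_a)])
E
python3 meas.py; python3 -c "
from h import *
r,c=plan(bw(.057,0,.025),BY,-1);show(c);print(r);st()"
```

```text
{'time': 12.35, 'position': [0.641, 0.159, 0.203], 'tool_rot': [-0.217, 3.095, 0.025], 'joint_positions': [-0.69, 0.345, 0.526, 1.51, -0.189, 1.293, 1.565], 'ft_force': [0.581, 0.395, -0.696], 'grip_width': 0.156, 'grip_force': 54.689}
scoop [0.5994 0.1524 0.1273] yaw,pitch,roll [ 7.9 -0.6  0.1]
3 270.5 355.5 width 0.08068787770931436 bin x,y -0.0569027337278655 0.0002642235722900765
76 273.5 353.5 width 0.0806538062467841 bin x,y 0.008404254468029358 0.000525331609056041
[[257.3, 106.7], [367.6, 106.9], [234.6, 107.8], [390.4, 108.0]]
obs 258.5 366.5 237.5 391.5 lip row 106.5
scoop [0.5994 0.1524 0.1273] yaw,pitch,roll [ 7.9 -0.6  0.1]
[-0.0, -0.5, 0.3, -0.13, 0.19, -10.2]
{'time': 12.4, 'position': [0.641, 0.158, 0.203], 'tool_rot': [-0.215, 3.094, 0.026], 'joint_positions': [-0.69, 0.344, 0.526, 1.51, -0.189, 1.293, 1.565], 'ft_force': [0.517, 1.097, -1.3], 'grip_width': 0.157, 'grip_force': 54.689}
```

>>> carry_out:
  steps:
    - [0, 0, 0, 0, 0, 0, 0]
    - [0, -0.2, 0.1, -0.1, 0.1, -2, 0]
    - [0, -0.4, 0.2, -0.1, 0.1, -4.5, 0]
    - [0, -0.5, 0.3, -0.1, 0.1, -7, 0]
    - [0, -0.5, 0.3, -0.1, 0.1, -8.5, 0]
    - [0, -0.5, 0.3, -0.1, 0.1, -9.5, 0]
    - [0, -0.5, 0.3, -0.1, 0.1, -9.5, 0]
    - [0, -0.5, 0.3, -0.1, 0.1, -9.5, 0]
    - [0, -0.5, 0.3, -0.1, 0.1, -9.5, 0]
    - [0, -0.5, 0.3, -0.1, 0.1, -9.5, 0]

```text
time: 13.4
position: [0.6409, 0.1629, 0.1098]
tool_rot: [-0.228, 3.082, 0.029]
ft_force: [0.1, -0.0, -0.5]
grip_width: 0.155
grip_force: 54.7
```

```bash
python3 - <<'E'
from h import *
p,K,T=cam("wrist"); p,K,T=cam("wrist");save("w6.png",p)
r,c=plan(bw(.057,0,.008),BY,-1);show(c);print(r);st()
print("bin floor edges at lip+15mm pred",[proj(K,T,bw(.017,y,.004)).round(1).tolist() for y in(-.04,.04)])
print("lip",[proj(K,T,(c@[-.025,y,.003,1])[:3]).round(1).tolist() for y in(-.037,.037)])
save("w6c.png",cv2.resize(p[40:230,200:430],None,fx=3,fy=3,interpolation=cv2.INTER_CUBIC))
E
```

```text
scoop [0.5995 0.1567 0.0331] yaw,pitch,roll [ 8.5 -1.2  0.1]
[-0.2, 0.1, -0.3, -0.06, -0.26, -2.52]
{'time': 13.5, 'position': [0.641, 0.163, 0.109], 'tool_rot': [-0.228, 3.083, 0.029], 'joint_positions': [-0.681, 0.406, 0.503, 1.627, -0.226, 1.111, 1.596], 'ft_force': [-0.373, -0.106, -1.808], 'grip_width': 0.157, 'grip_force': 54.69}
bin floor edges at lip+15mm pred [[256.1, 80.9], [363.3, 81.5]]
lip [[258.3, 106.0], [368.4, 106.1]]
```

View pics/w6c.png

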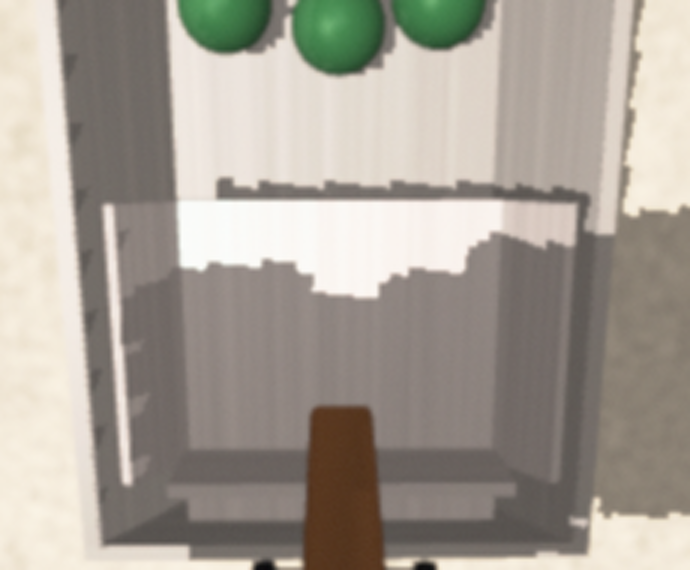

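>>> carry_out:
  steps:
    - [0, 0, 0, -0.5, -0.2, 0, 0]
    - [0, 0, 0, -0.5, -0.2, -1, 0]
    - [0, 0, 0, -0.5, -0.2, -1.8, 0]
    - [0, 0, 0, -0.5, -0.2, -2.2, 0]
    - [0, 0, 0, -0.5, -0.2, -2.4, 0]
    - [0, 0, 0, -0.5, -0.2, -2.4, 0]
    - [0, 0, 0, -0.5, -0.2, -2.4, 0]
    - [0, 0, 0, -0.5, -0.2, -2.4, 0]

```text
time: 14.3
position: [0.6355, 0.1607, 0.0849]
tool_rot: [-0.228, 3.083, 0.028]
ft_force: [0.2, 0.0, -1.0]
grip_width: 0.155
grip_force: 54.7
```

>>> carry_out:
  steps:
    - [0, 0, 0, 0, 0, -0.1, 0]
    - [0, 0, 0, 0, 0, -0.1, 0]
    - [0, 0, 0, 0, 0, -0.1, 0]

```text
time: 14.6
position: [0.6352, 0.1607, 0.0836]
tool_rot: [-0.228, 3.084, 0.028]
ft_force: [-1.0, -0.4, -1.3]
grip_width: 0.156
grip_force: 54.7
```

>>> carry_out:
  steps:
    - [0, 0, 0, 0, 0, -0.1, 0]
    - [0, 0, 0, 0, 0, -0.1, 0]
    - [0, 0, 0, 0, 0, -0.1, 0]

```text
time: 14.9
position: [0.6351, 0.1607, 0.0825]
tool_rot: [-0.228, 3.084, 0.028]
ft_force: [1.1, -0.8, -0.8]
grip_width: 0.156
grip_force: 54.7
```

```bash
python3 - <<'E'
from h import *
s=ctrl.get_state();st();print(np.round(s["torque"],2))
r,c=plan(bw(.057,0,.008),BY,-1);show(c);print(r)
E
```

```text
{'time': 14.9, 'position': [0.635, 0.161, 0.083], 'tool_rot': [-0.228, 3.084, 0.028], 'joint_positions': [-0.678, 0.421, 0.496, 1.665, -0.237, 1.061, 1.606], 'ft_force': [1.066, -0.787, -0.783], 'grip_width': 0.156, 'grip_force': 54.69}
[0.   0.05 0.01]
scoop [0.594  0.1545 0.0063] yaw,pitch,roll [ 8.4 -1.1  0.1]
[-0.1, 0.1, -0.3, 0.49, -0.05, 0.16]
```

>>> carry_out:
  steps:
    - [0, 0, 0, 0, 0, -0.1, 0]
    - [0, 0, 0, 0, 0, -0.1, 0]
    - [0, 0, 0, 0, 0, -0.1, 0]

```text
time: 15.2
position: [0.6352, 0.1607, 0.0815]
tool_rot: [-0.228, 3.084, 0.028]
ft_force: [-0.4, -0.0, -0.5]
grip_width: 0.155
grip_force: 54.7
```

>>> carry_out:
  steps:
    - [0, 0, 0, 0, 0, -0.1, 0]
    - [0, 0, 0, 0, 0, -0.1, 0]
    - [0, 0, 0, 0, 0, -0.1, 0]

```text
time: 15.5
position: [0.6352, 0.1607, 0.0806]
tool_rot: [-0.228, 3.084, 0.028]
ft_force: [-0.9, 0.6, -1.3]
grip_width: 0.156
grip_force: 54.7
```

>>> carry_out:
  steps:
    - [0, 0, 0, 0, 0, -0.1, 0]
    - [0, 0, 0, 0, 0, -0.1, 0]
    - [0, 0, 0, 0, 0, -0.1, 0]

```text
time: 15.8
position: [0.6352, 0.1607, 0.0795]
tool_rot: [-0.228, 3.084, 0.028]
ft_force: [-0.1, -0.8, -1.1]
grip_width: 0.154
grip_force: 54.7
```

```bash
python3 - <<'E'
from h import *
s=ctrl.get_state();st();print(np.round(s["torque"],2))
E
```

```text
{'time': 15.8, 'position': [0.635, 0.161, 0.08], 'tool_rot': [-0.228, 3.084, 0.028], 'joint_positions': [-0.677, 0.424, 0.495, 1.667, -0.239, 1.056, 1.607], 'ft_force': [-0.143, -0.799, -1.15], 'grip_width': 0.154, 'grip_force': 54.689}
[-0.01  0.02  0.01]
```

>>> carry_out:
  steps:
    - [0, 0, 0, 0, 0, -0.1, 0]
    - [0, 0, 0, 0, 0, -0.1, 0]
    - [0, 0, 0, 0, 0, -0.1, 0]

```text
time: 16.1
position: [0.6352, 0.1606, 0.0785]
tool_rot: [-0.228, 3.084, 0.028]
ft_force: [-0.7, -0.4, -0.2]
grip_width: 0.158
grip_force: 54.7
```

>>> carry_out:
  steps:
    - [0, 0, 0, 0, 0, -0.1, 0]
    - [0, 0, 0, 0, 0, -0.1, 0]
    - [0, 0, 0, 0, 0, -0.1, 0]

```text
time: 16.4
position: [0.6355, 0.1608, 0.0781]
tool_rot: [-0.228, 3.083, 0.028]
ft_force: [-0.5, -0.2, 2.1]
grip_width: 0.156
grip_force: 54.7
```

>>> carry_out:
  steps:
    - [0, 0, 0, 0, 0, -0.1, 0]
    - [0, 0, 0, 0, 0, -0.1, 0]
    - [0, 0, 0, 0, 0, -0.1, 0]

```text
time: 16.7
position: [0.6359, 0.161, 0.0777]
tool_rot: [-0.228, 3.082, 0.029]
ft_force: [-0.9, 0.1, 5.6]
grip_width: 0.156
grip_force: 54.7
```

```bash
python3 - <<'E'
from h import *
s=ctrl.get_state();st();print(np.round(s["torque"],2))
E
```

```text
{'time': 16.7, 'position': [0.636, 0.161, 0.078], 'tool_rot': [-0.228, 3.082, 0.029], 'joint_positions': [-0.676, 0.427, 0.494, 1.668, -0.241, 1.051, 1.609], 'ft_force': [-0.88, 0.107, 5.597], 'grip_width': 0.156, 'grip_force': 54.693}
[-0.09  0.45 -0.02]
```

```bash
echo 'M0=pose(.0006,.0008,PITCH0)' >> h.py
```

>>> carry_out:
  steps:
    - [0, 0, 0, 0, 0, 0.25, 0]
    - [0, 0, 0, -0.5, -0.07, 0.25, 0]
    - [0, 0, 0, -1.2, -0.17, 0.25, 0]
    - [0, 0, 0, -2, -0.29, 0.25, 0]
    - [0, 0, 0, -2.8, -0.4, 0.25, 0]
    - [0, 0, 0, -3.6, -0.52, 0.25, 0]
    - [0, 0, 0, -4.4, -0.63, 0.25, 0]
    - [0, 0, 0, -5.2, -0.75, 0.25, 0]
    - [0, 0, 0, -6, -0.86, 0.25, 0]
    - [0, 0, 0, -6.5, -0.94, 0.25, 0]
    - [0, 0, 0, -7, -1.01, 0.25, 0]
    - [0, 0, 0, -7, -1.01, 0.25, 0]

```text
time: 17.9
position: [0.5646, 0.1506, 0.0791]
tool_rot: [-0.228, 3.084, 0.028]
ft_force: [-0.5, 0.3, -1.3]
grip_width: 0.158
grip_force: 54.7
```

```bash
python3 - <<'E'
from h import *
st(); p,K,T=cam("wrist");save("w7.png",p)
r,c=plan(bw(-.07,0,.008),BY,-1);show(c);print(r)
d=c[:2,3]-BC;a=np.radians(BY);print("binframe",d@[np.cos(a),np.sin(a)],d@[-np.sin(a),np.cos(a)])
m=cv2.inRange(cv2.cvtColor(p,cv2.COLOR_RGB2HSV),(45,80,30),(90,255,255))
print([(cv2.boundingRect(x)) for x in cv2.findContours(m,0,2)[0] if cv2.contourArea(x)>30])
E
```

```text
{'time': 17.9, 'position': [0.565, 0.151, 0.079], 'tool_rot': [-0.228, 3.084, 0.028], 'joint_positions': [-0.743, 0.278, 0.508, 1.848, -0.17, 1.004, 1.552], 'ft_force': [-0.548, 0.305, -1.348], 'grip_width': 0.158, 'grip_force': 54.69}
scoop [0.5237 0.1445 0.0055] yaw,pitch,roll [ 8.5 -1.1  0.1]
[-0.2, 0.1, -0.3, -5.06, -0.85, 0.24]
binframe -0.018566740761888658 0.0012242938451227066
[(247, 74, 33, 33), (341, 34, 34, 37), (255, 7, 116, 110)]
```

>>> carry_out:
  steps:
    - [0, 0, 0, -0.5, -0.07, 0, 0]
    - [0, 0, 0, -1.2, -0.17, 0, 0]
    - [0, 0, 0, -1.9, -0.27, 0, 0]
    - [0, 0, 0, -2.6, -0.37, 0, 0]
    - [0, 0, 0, -3.2, -0.46, 0, 0]
    - [0, 0, 0, -3.7, -0.53, 0, 0]
    - [0, 0, 0, -4.1, -0.59, 0, 0]
    - [0, 0, 0, -4.4, -0.63, 0, 0]
    - [0, 0, 0, -4.6, -0.66, 0, 0]
    - [0, 0, 0, -4.6, -0.66, 0, 0]
    - [0, 0, 0, -4.6, -0.66, 0, 0]

```text
time: 19.05
position: [0.5193, 0.144, 0.0792]
tool_rot: [-0.228, 3.084, 0.028]
ft_force: [-0.5, 0.1, -1.3]
grip_width: 0.154
grip_force: 54.7
```

```bash
python3 - <<'E'
from h import *
st(); p,K,T=cam("wrist");save("w8.png",p)
r,c=plan(bw(-.07,0,.008),BY,-1);show(c);print(r)
d=c[:2,3]-BC;a=np.radians(BY);print("binframe",d@[np.cos(a),np.sin(a)],d@[-np.sin(a),np.cos(a)])
save("w8c.png",cv2.resize(p[0:250,190:450],None,fx=2.4,fy=2.4,interpolation=cv2.INTER_CUBIC))
E
```

```text
{'time': 19.05, 'position': [0.519, 0.144, 0.079], 'tool_rot': [-0.228, 3.084, 0.028], 'joint_positions': [-0.783, 0.178, 0.511, 1.957, -0.114, 0.98, 1.498], 'ft_force': [-0.463, 0.148, -1.308], 'grip_width': 0.154, 'grip_force': 54.69}
scoop [0.478  0.1378 0.0054] yaw,pitch,roll [ 8.5 -1.1  0.1]
[-0.1, 0.1, -0.3, -0.49, -0.18, 0.25]
binframe -0.06479642832427487 0.0011134372220741543
```

View pics/w8c.png

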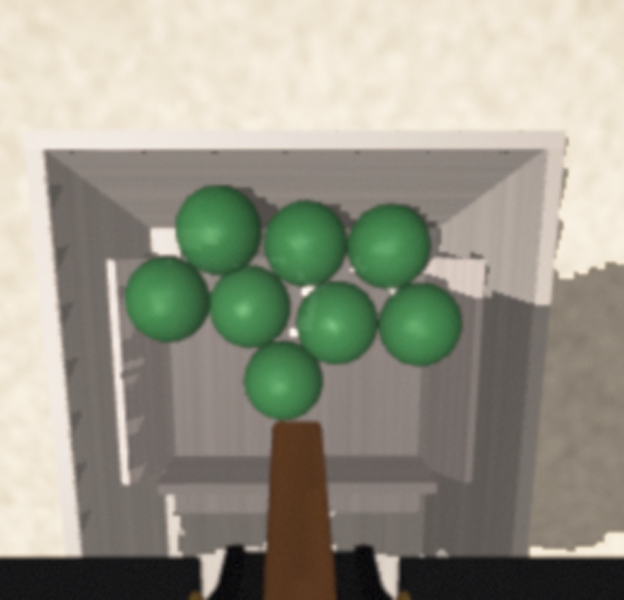

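>>> carry_out:
  steps:
    - [0, 0, 0, -0.3, -0.04, 0, 0]
    - [0, 0, 0, -0.6, -0.09, 0, 0]
    - [0, 0, 0, -0.8, -0.12, 0, 0]
    - [0, 0, 0, -0.8, -0.12, 0, 0]
    - [0, 0, 0, -0.8, -0.12, 0, 0]

```text
time: 19.6
position: [0.5112, 0.1428, 0.0792]
tool_rot: [-0.228, 3.084, 0.028]
ft_force: [0.7, 0.5, -2.1]
grip_width: 0.158
grip_force: 54.7
```

```bash
python3 - <<'E'
from h import *
st(); p,K,T=cam("wrist");save("w9.png",p)
r,c=plan(bw(-.07,0,.008),BY,-1);show(c)
# turning about lip: pitch steps
lip=(c@[-.025,0,0,1])[:3];a=np.radians(8.4);u=np.array([np.cos(a),np.sin(a),0])
for P,up,back in((3,.002,0),(7,.004,.0),(11,.006,0),(16,.010,.0),(16,.075,.01)):
    x=lip+[0,0,up]+u*back; o=x+u*.025*np.cos(np.radians(P))-np.array([0,0,.025*np.sin(np.radians(P))])
    o2=plan(o,8.4,P)[0];hz=o[2]-.05*np.sin(np.radians(P));print(P,o2,"heel z",hz.round(4))
g=cv2.cvtColor(p,cv2.COLOR_RGB2GRAY);print(g[85:115,268].tolist())
E
```

```text
{'time': 19.6, 'position': [0.511, 0.143, 0.079], 'tool_rot': [-0.228, 3.084, 0.028], 'joint_positions': [-0.79, 0.159, 0.51, 1.976, -0.103, 0.977, 1.487], 'ft_force': [0.68, 0.461, -2.061], 'grip_width': 0.158, 'grip_force': 54.688}
scoop [0.4699 0.1366 0.0055] yaw,pitch,roll [ 8.5 -1.1  0.1]
3 [-0.7, 4.0, -0.1, 0.51, 0.09, -0.3] heel z 0.0031
7 [-1.3, 8.0, -0.0, 0.97, 0.15, -0.61] heel z -0.0001
11 [-1.9, 11.9, -0.0, 1.39, 0.22, -0.96] heel z -0.0033
16 [-2.6, 16.9, -0.0, 1.86, 0.29, -1.29] heel z -0.0056
16 [-2.6, 16.9, -0.0, 2.85, 0.43, 5.21] heel z 0.0594
[129, 109, 91, 85, 89, 92, 95, 99, 104, 107, 109, 112, 114, 115, 116, 118, 121, 120, 122, 124, 123, 126, 133, 132, 130, 128, 121, 114, 110, 108]
```

```bash
python3 - <<'E'
from h import *
r,c=plan(bw(-.07,0,.008),BY,-1)
lip=(c@[-.025,0,0,1])[:3];a=np.radians(8.4);u=np.array([np.cos(a),np.sin(a),0])
for P,up in((1,.002),(3,.0045),(5,.0071),(7,.0097),(9,.0123),(11,.0148),(13,.0174),(16,.0212),(17,.024),(17,.03),(17,.045),(17,.065),(17,.095)):
    x=lip+[0,0,up]-u*min(up,.0212)*.55; o=x+u*.025*np.cos(np.radians(P))-np.array([0,0,.025*np.sin(np.radians(P))])
    print(P,plan(o,8.4,P)[0])
E
```

```text
1 [-0.4, 2.1, -0.1, 0.15, 0.03, -0.05]
3 [-0.7, 4.0, -0.1, 0.26, 0.05, -0.05]
5 [-1.0, 6.0, -0.0, 0.35, 0.06, -0.04]
7 [-1.3, 8.0, -0.0, 0.44, 0.08, -0.04]
9 [-1.6, 10.0, -0.0, 0.51, 0.09, -0.06]
11 [-1.9, 11.9, -0.0, 0.58, 0.1, -0.08]
13 [-2.2, 13.9, -0.0, 0.64, 0.11, -0.11]
16 [-2.6, 16.9, -0.0, 0.71, 0.12, -0.17]
17 [-2.8, 17.9, -0.0, 0.8, 0.13, -0.04]
17 [-2.8, 17.9, -0.0, 0.8, 0.13, 0.56]
17 [-2.8, 17.9, -0.0, 0.8, 0.13, 2.06]
17 [-2.8, 17.9, -0.0, 0.8, 0.13, 4.06]
17 [-2.8, 17.9, -0.0, 0.8, 0.13, 7.06]
```

>>> carry_out:
  steps:
    - [-0.4, 2.1, 0, 0.15, 0.03, 0, 0]
    - [-0.7, 4, 0, 0.26, 0.05, 0, 0]
    - [-1, 6, 0, 0.35, 0.06, 0, 0]
    - [-1.3, 8, 0, 0.44, 0.08, 0, 0]
    - [-1.6, 10, 0, 0.51, 0.09, 0, 0]
    - [-1.9, 11.9, 0, 0.58, 0.1, 0, 0]
    - [-2.2, 13.9, 0, 0.64, 0.11, 0, 0]
    - [-2.6, 16.9, 0, 0.71, 0.12, 0, 0]
    - [-2.8, 17.9, 0, 0.8, 0.13, 0, 0]
    - [-2.8, 17.9, 0, 0.8, 0.13, 0, 0]

```text
time: 20.65
position: [0.5194, 0.144, 0.0783]
tool_rot: [0.208, -2.868, 0.012]
ft_force: [0.8, 0.4, -1.4]
grip_width: 0.154
grip_force: 54.7
```

>>> carry_out:
  steps:
    - [0, 0, 0, 0, 0, 0.4, 0]
    - [0, 0, 0, 0, 0, 1, 0]
    - [0, 0, 0, 0, 0, 2, 0]
    - [0, 0, 0, 0, 0, 3, 0]
    - [0, 0, 0, 0, 0, 4, 0]
    - [0, 0, 0, 0, 0, 5, 0]
    - [0, 0, 0, 0, 0, 6, 0]
    - [0, 0, 0, 0, 0, 7, 0]
    - [0, 0, 0, 0, 0, 8, 0]
    - [0, 0, 0, 0, 0, 8.5, 0]
    - [0, 0, 0, 0, 0, 8.5, 0]
    - [0, 0, 0, 0, 0, 8.5, 0]

```text
time: 21.85
position: [0.519, 0.1441, 0.1638]
tool_rot: [0.209, -2.868, 0.011]
ft_force: [0.1, 0.1, -1.8]
grip_width: 0.16
grip_force: 54.7
```

```bash
python3 - <<'E'
from h import *
st(); p,K,T=cam("wrist");save("w10.png",p)
r,c=plan(bw(-.07,0,.008),BY,-1);show(c)
save("w10c.png",cv2.resize(p[0:250,190:450],None,fx=2.4,fy=2.4,interpolation=cv2.INTER_CUBIC))
E
```

```text
{'time': 21.85, 'position': [0.519, 0.144, 0.164], 'tool_rot': [0.209, -2.868, 0.011], 'joint_positions': [-0.699, 0.356, 0.517, 1.602, -0.196, 1.498, 1.57], 'ft_force': [0.118, 0.052, -1.806], 'grip_width': 0.16, 'grip_force': 54.69}
scoop [0.457  0.1346 0.1067] yaw,pitch,roll [ 8.4 17.1 -0. ]
```

View pics/w10c.png

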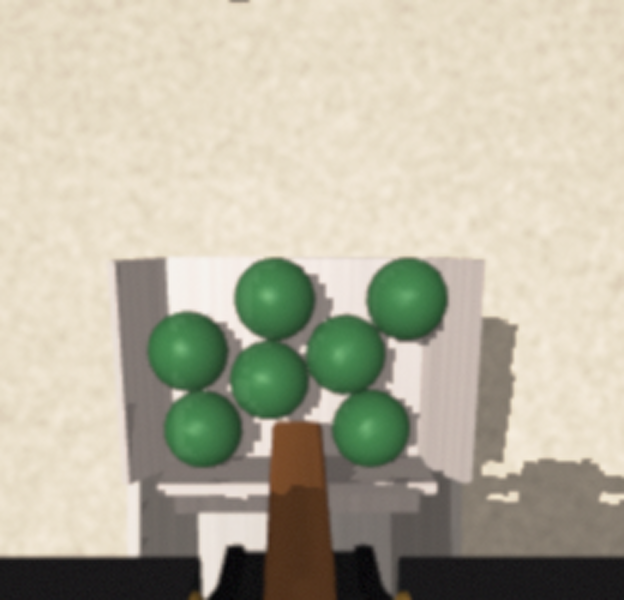

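```bash
cat >> h.py <<'E'
def lipplan(lip,yaw,P,s=None):
    a=np.radians(yaw);b=np.radians(P);u=np.array([np.cos(a),np.sin(a),0])
    return plan(np.array(lip)+u*.025*np.cos(b)-np.array([0,0,.025*np.sin(b)]),yaw,P,s)
E
python3 - <<'E'
from h import *
p,K,T=cam("top")
t=onz(K,T,350.1,198,.045);print("tray",t)
L=t[:2]+[-.02,0]
s=ctrl.get_state()
for z,P in((.115,17),(.06,17),(.036,17)): print(z,P,lipplan([*L,z],6,P,s)[0])
c=lipplan([*L,.1],6,17,s)[1];print((c@[-.025,0,0,1])[:3])
E
```

```text
tray [ 0.56074409 -0.10894091  0.045     ]
0.115 17 [0.0, -0.1, -2.4, 10.79, -24.37, 0.12]
0.06 17 [0.0, -0.1, -2.4, 10.79, -24.37, -5.38]
0.036 17 [0.0, -0.1, -2.4, 10.79, -24.37, -7.78]
[0.43325374 0.1310628  0.11392321]
```

>>> carry_out:
  steps:
    - [0, 0, 0, 0.2, -0.4, 0, 0]
    - [0, 0, -0.2, 0.6, -1.4, 0, 0]
    - [0, 0, -0.4, 1.3, -2.9, 0, 0]
    - [0, 0, -0.6, 2.1, -4.9, 0, 0]
    - [0, 0, -0.8, 3.1, -7.1, 0, 0]
    - [0, 0, -1, 4.2, -9.5, 0, 0]
    - [0, 0, -1.2, 5.3, -12, 0, 0]
    - [0, 0, -1.5, 6.4, -14.5, 0, 0]
    - [0, 0, -1.8, 7.5, -17, 0, 0]
    - [0, 0, -2, 8.5, -19.2, 0, 0]
    - [0, 0, -2.2, 9.4, -21.2, 0, 0]
    - [0, 0, -2.4, 10.1, -22.7, 0, 0]

```text
time: 23.15
position: [0.6203, -0.0867, 0.164]
tool_rot: [0.143, -2.872, 0.005]
ft_force: [-0.1, -0.3, -1.9]
grip_width: 0.156
grip_force: 54.7
```

>>> carry_out:
  steps:
    - [0, 0, 0, 0.4, -1, 0, 0]
    - [0, 0, 0, 0.6, -1.5, 0, 0]
    - [0, 0, 0, 0.7, -1.7, 0, 0]
    - [0, 0, 0, 0.7, -1.7, 0, 0]
    - [0, 0, 0, 0.7, -1.7, 0, 0]
    - [0, 0, 0, 0.7, -1.7, -0.7, 0]
    - [0, 0, 0, 0.7, -1.7, -1.9, 0]
    - [0, 0, 0, 0.7, -1.7, -3.3, 0]
    - [0, 0, 0, 0.7, -1.7, -4.3, 0]
    - [0, 0, 0, 0.7, -1.7, -5, 0]
    - [0, 0, 0, 0.7, -1.7, -5, 0]
    - [0, 0, 0, 0.7, -1.7, -5, 0]

```text
time: 24.35
position: [0.6272, -0.1001, 0.1141]
tool_rot: [0.148, -2.872, 0.003]
ft_force: [0.0, 0.4, -1.0]
grip_width: 0.156
grip_force: 54.7
```

```bash
python3 - <<'E'
from h import *
st(); p,K,T=cam("wrist");p,K,T=cam("wrist");save("w11.png",p)
t=np.array([.5607,-.1089]);s=ctrl.get_state()
c=plan([.5,0,.1],6,17,s)[1];show(c);l=(c@[-.025,0,0,1])[:3];print("lip",l,"rel tray",l[:2]-t)
print([proj(K,T,[t[0]+x,t[1]+y,.045]).round(0).tolist() for x,y in((-.075,-.075),(-.075,.075),(.075,-.075),(.075,.075))])
L=t+[-.02,0]
for z,P in((.036,17),(.036,8),(.036,0),(.036,-8),(.036,-16),(.036,-24),(.036,-32),(.038,-38)): print(z,P,lipplan([*L,z],6,P,s)[0])
h=cv2.cvtColor(p,cv2.COLOR_RGB2HSV); m=cv2.inRange(h,(45,80,30),(90,255,255));print("green",m.sum()/255)
save("w11c.png",cv2.resize(p[0:300,150:500],None,fx=2,fy=2))
E
```

```text
{'time': 24.35, 'position': [0.627, -0.1, 0.114], 'tool_rot': [0.148, -2.872, 0.003], 'joint_positions': [-0.305, 0.62, 0.595, 1.382, -0.254, 1.494, 1.97], 'ft_force': [0.037, 0.366, -1.011], 'grip_width': 0.156, 'grip_force': 54.69}
scoop [ 0.5654 -0.1069  0.0576] yaw,pitch,roll [ 6. 17. -0.]
lip [ 0.5416465  -0.10945645  0.06491717] rel tray [-0.0190535  -0.00055645]
[[220.0, 27.0], [423.0, 49.0], [199.0, 231.0], [402.0, 252.0]]
0.036 17 [0.0, 0.0, -0.0, -0.09, 0.05, -2.9]
0.036 8 [1.0, -8.9, -0.0, -0.97, -0.04, -1.61]
0.036 0 [1.8, -16.9, -0.0, -1.91, -0.14, -0.59]
0.036 -8 [2.6, -24.8, -0.0, -2.99, -0.26, 0.29]
0.036 -16 [3.5, -32.8, -0.0, -4.17, -0.38, 1.01]
0.036 -24 [4.3, -40.7, -0.0, -5.44, -0.51, 1.56]
0.036 -32 [5.2, -48.7, -0.0, -6.78, -0.65, 1.92]
0.038 -38 [5.8, -54.7, -0.0, -7.81, -0.76, 2.27]
green 5522.0
```

View pics/w11c.png

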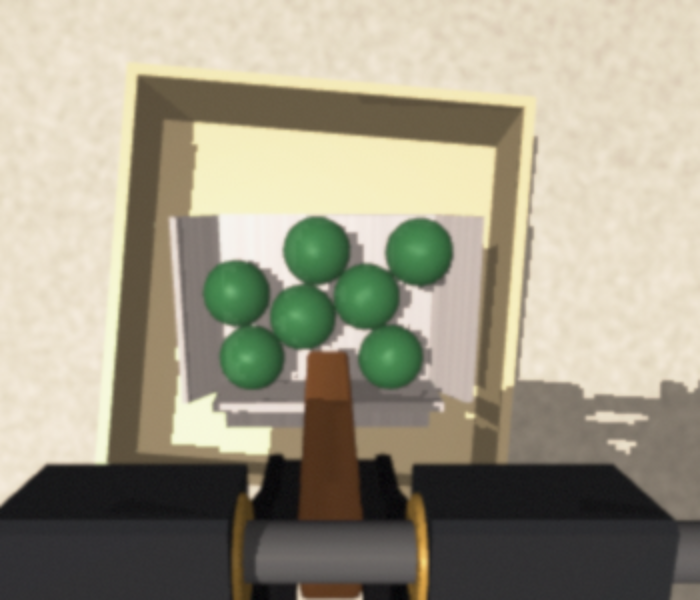

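>>> carry_out:
  steps:
    - [0, 0, 0, 0, 0, -1, 0]
    - [0, 0, 0, -0.1, 0, -2.2, 0]
    - [0, 0, 0, -0.1, 0, -2.9, 0]
    - [0, 0, 0, -0.1, 0, -2.9, 0]
    - [0.5, -4.5, 0, -0.5, 0, -2.2, 0]
    - [1, -8.9, 0, -1, 0, -1.6, 0]
    - [1.4, -13, 0, -1.4, -0.1, -1.1, 0]
    - [1.8, -16.9, 0, -1.9, -0.1, -0.6, 0]
    - [2.2, -20.8, 0, -2.4, -0.2, -0.1, 0]
    - [2.6, -24.8, 0, -3, -0.3, 0.3, 0]
    - [3, -28.8, 0, -3.6, -0.3, 0.7, 0]
    - [3.5, -32.8, 0, -4.2, -0.4, 1, 0]

```text
time: 25.65
position: [0.5848, -0.104, 0.1247]
tool_rot: [-0.151, 2.825, 0.042]
ft_force: [-0.1, -0.4, -2.2]
grip_width: 0.158
grip_force: 54.7
```

>>> carry_out:
  steps:
    - [0.4, -4, 0, -0.6, 0, 0.3, 0]
    - [0.8, -8, 0, -1.3, -0.1, 0.6, 0]
    - [1.2, -12, 0, -1.9, -0.2, 0.8, 0]
    - [1.7, -16, 0, -2.6, -0.3, 0.9, 0]
    - [1.7, -16, 0, -2.6, -0.3, 0.9, 0]
    - [1.7, -16, 0, -2.6, -0.3, 0.9, 0]
    - [1.7, -16, 0, -2.6, -0.3, 0.9, 0]
    - [1.7, -16, 0, -2.6, -0.3, 0.9, 0]
    - [1.7, -16, 0, -2.6, -0.3, 2, 0]
    - [1.7, -16, 0, -2.6, -0.3, 4, 0]
    - [1.7, -16, 0, -2.6, -0.3, 7, 0]
    - [1.7, -16, 0, -2.6, -0.3, 9, 0]

```text
time: 26.85
position: [0.5605, -0.1071, 0.2164]
tool_rot: [-0.139, 2.546, 0.056]
ft_force: [0.5, 0.2, -1.3]
grip_width: 0.158
grip_force: 54.7
```

```bash
cat > count.py <<'E'
from h import *
st()
for n in("side","top","wrist"):
    p,K,T=cam(n);save("c_%s_%d.png"%(n,ctrl.get_state()["time"]*100),p)
    m=cv2.inRange(cv2.cvtColor(p,cv2.COLOR_RGB2HSV),(45,80,30),(90,255,255))
    if n=="side": m[:, :200]=0;m[:100]=0
    for x in cv2.findContours(m,0,2)[0]:
        if cv2.contourArea(x)>8:
            r=cv2.boundingRect(x);q=onz(K,T,r[0]+r[2]/2,r[1]+r[3]/2,.015)
            print(n,r,cv2.contourArea(x),q[:2].round(3),(q[:2]-[.5607,-.1089]).round(3))
E
python3 count.py; python3 - <<'E'
from h import *
c=plan([.5,0,.1],6,17)[1];show(c)
E
```

```text
{'time': 26.85, 'position': [0.56, -0.107, 0.216], 'tool_rot': [-0.139, 2.546, 0.056], 'joint_positions': [-0.296, -0.279, 0.507, 2.168, -0.104, 0.662, 1.977], 'ft_force': [0.457, 0.197, -1.324], 'grip_width': 0.158, 'grip_force': 54.689}
side (410, 313, 10, 11) 71.5 [0.289 0.085] [-0.272  0.194]
side (349, 210, 7, 7) 29.0 [ 0.527 -0.112] [-0.034 -0.004]
side (351, 205, 18, 24) 46.0 [ 0.505 -0.111] [-0.056 -0.002]
side (342, 203, 6, 7) 26.5 [ 0.556 -0.126] [-0.005 -0.017]
side (354, 194, 8, 7) 32.5 [ 0.542 -0.173] [-0.019 -0.064]
side (200, 100, 91, 69) 3045.5 [ 0.996 -0.262] [ 0.436 -0.153]
top (276, 293, 7, 8) 34.5 [0.289 0.083] [-0.271  0.192]
wrist (297, 297, 35, 24) 635.5 [ 1.151 -0.039] [0.59  0.069]
wrist (483, 292, 89, 45) 3333.5 [1.138 0.468] [0.577 0.576]
wrist (58, 292, 90, 45) 3169.5 [ 1.227 -0.522] [ 0.667 -0.413]
wrist (47, 245, 105, 15) 1101.0 [ 0.942 -0.428] [ 0.382 -0.32 ]
wrist (282, 38, 23, 25) 396.0 [ 0.559 -0.126] [-0.002 -0.017]
wrist (229, 14, 25, 27) 498.0 [ 0.544 -0.171] [-0.017 -0.062]
wrist (301, 5, 24, 27) 484.0 [ 0.53  -0.111] [-0.031 -0.002]
wrist (364, 0, 20, 5) 58.5 [ 0.512 -0.063] [-0.049  0.046]
scoop [ 0.5628 -0.1074  0.1311] yaw,pitch,roll [  6.1 -32.2  -0.1]
```

```bash
python3 - <<'E'
from h import *
for i in range(4):
    p,K,T=cam("top");m=cv2.inRange(cv2.cvtColor(p,cv2.COLOR_RGB2HSV),(45,80,30),(90,255,255))
    M=cv2.moments(m[230:,:]);M=cv2.moments(m*(np.arange(400)[:,None]>250).astype(np.uint8)*(np.arange(640)[None]<320).astype(np.uint8))
    u,v=M["m10"]/M["m00"],M["m01"]/M["m00"];print(ctrl.get_state()["time"],u,v,onz(K,T,u,v,.011))
    if i<3: [ctrl.get_image("side") for _ in range(3)]
save("t12.png",p)
E
```

```text
27.05 279.09090909090907 296.3636363636364 [0.2906662  0.08415993 0.011     ]
27.25 279.1333333333333 296.2888888888889 [0.2908686  0.08404632 0.011     ]
27.45 279.1136363636364 296.20454545454544 [0.2910964  0.08410376 0.011     ]
27.65 279.1162790697674 296.27906976744185 [0.29089499 0.08409356 0.011     ]
```

```bash
cat > fk.py <<'E'
import numpy as np
from scipy.spatial.transform import Rotation as R
from scipy.optimize import least_squares
D=[([-1.145,.322,-.07,1.452,.023,1.371,-.057],[.26,.595,.221],[-.642,-3.075,.003]),
([-.857,.122,.109,1.503,-.013,1.51,.409],[.434,.376,.318],[.642,3.071,.01]),
([-.086,.338,.74,1.501,-.229,1.393,2.288],[.546,-.323,.233],[.079,-3.139,-.002]),
([-.112,.503,.628,1.617,-.319,1.128,2.384],[.604,-.259,.073],[.342,-3.122,-.002]),
([-.13,.437,.674,1.384,-.245,1.452,2.324],[.611,-.26,.227],[.334,-3.077,-.005]),
([-.681,.406,.503,1.627,-.226,1.111,1.596],[.641,.163,.109],[-.228,3.083,.029]),
([-.79,.159,.51,1.976,-.103,.977,1.487],[.511,.143,.079],[-.228,3.084,.028]),
([-.699,.356,.517,1.602,-.196,1.498,1.57],[.519,.144,.164],[.209,-2.868,.011]),
([-.305,.62,.595,1.382,-.254,1.494,1.97],[.627,-.1,.114],[.148,-2.872,.003]),
([-.296,-.279,.507,2.168,-.104,.662,1.977],[.56,-.107,.216],[-.139,2.546,.056])]
z=lambda a:R.from_euler('z',a);y=lambda a:R.from_euler('y',a)
def fk(q,P,full=False):
    h,a1,e1,a2,e2,L,ox,s3,s5=P[:9]
    A=z(-q[0])*y(q[1]);B=A*z(-q[2]);C=B*y(q[3]);E=C*z(-q[4]);F=E*y(q[5])
    p=np.array([0,0,h])+B.apply([e1,0,a1])+C.apply([e2,0,a2])
    return p+F.apply([ox,0,L]),F*z(-q[6]),p
def res(P):
    r=[]
    for q,p,w in D:
        t,F,_=fk(q,P);r+=list((t-p)*1);
        r+=list(.1*(F.apply([0,0,1])-R.from_rotvec(w).apply([0,0,1])))
    return r
if __name__=="__main__":
    best=None
    s=least_squares(res,[.3,.35,0,.35,0,.25,0,1,1]);P=s.x
    print(P.round(4),np.abs(s.fun).max(),np.sqrt(np.mean(s.fun**2)));np.save("P.npy",P)
    for q,p,w in D[:4]:
        F=fk(q,P)[1];M=R.from_rotvec(w).inv()*F;print(M.as_rotvec(degrees=True).round(1))
E
python3 fk.py
```

```text
[ 0.257   0.3938 -0.0083  0.5162  0.0019  0.3041 -0.0319  1.      1.    ] 0.028349031667443347 0.007226254346046235
[  0.   0. -90.]
[  0.    0.  -89.9]
[  0.   0. -90.]
[ -0.   0. -90.]
```

```bash
cat > fk2.py <<'E'
from fk import *
def fk2(q,P):
    h=P[0];v=P[1:].reshape(3,2)
    A=z(-q[0])*y(q[1]);B=A*z(-q[2]);C=B*y(q[3]);E=C*z(-q[4]);F=E*y(q[5])
    f=lambda w:[w[0],0,w[1]]
    p=np.array([0,0,h])+B.apply(f(v[0]))+C.apply([v[1,0],0,0])+E.apply([0,0,v[1,1]])
    return p+F.apply(f(v[2])),F*z(-q[6]-np.pi/2).inv() if 0 else F*z(-q[6]+np.pi/2)
if __name__=="__main__":
    def r2(P): return np.concatenate([fk2(q,P)[0]-p for q,p,w in D])
    s=least_squares(r2,[.267,.05,.29,.08,.34,.08,.3]);P=s.x
    print(P.round(4));print((s.fun.reshape(-1,3)*1000).round(1).tolist());np.save("P2.npy",P)
    print([ (R.from_rotvec(w).inv()*fk2(q,P)[1]).magnitude().round(3) for q,p,w in D])
E
python3 fk2.py
```

```text
[ 0.257  -0.0083  0.3938  0.0019  0.5162 -0.0319  0.3041]
[[-24.8, 14.1, 2.4], [-5.8, 28.3, -2.5], [1.1, 5.6, -0.6], [-11.0, 5.2, 4.4], [-2.1, 6.6, 1.8], [-12.1, 4.8, 4.0], [-0.9, 17.3, -2.2], [10.2, 10.8, -10.3], [-1.6, 5.3, -0.6], [1.9, 18.8, 3.5]]Traceback (most recent call last):
  File "fk2.py", line 12, in <module>
    print([ (R.from_rotvec(w).inv()*fk2(q,P)[1]).magnitude().round(3) for q,p,w in D])
            ^^^^^^^^^^^^^^^^^^^^^^^^^^^^^^^^^^^^^^^^^^^^^^^^^^^^^^
AttributeError: 'float' object has no attribute 'round'
```

```bash
cat > fk2.py <<'E'
from fk import *
def fk2(q,P):
    v=np.array(P).reshape(6,3)
    Z=z(-q[0]);A=Z*y(q[1]);B=A*z(-q[2]);C=B*y(q[3]);E=C*z(-q[4]);F=E*y(q[5])
    return v[0]+Z.apply(v[1])+B.apply(v[2])+C.apply(v[3])+E.apply(v[4])+F.apply(v[5]),F*z(-q[6]+np.pi/2)
P0=np.array([[0,0,.26],[0,0,0],[0,0,.39],[0,0,0],[0,0,.5],[0,0,.3]],float).ravel()
if __name__=="__main__":
    def r2(P): return np.concatenate([np.concatenate([fk2(q,P)[0]-p for q,p,w in D]),(P-P0)*.003])
    s=least_squares(r2,P0);P=s.x
    print(P.reshape(6,3).round(3).tolist());print((s.fun[:30].reshape(-1,3)*1000).round(1).tolist());np.save("P2.npy",P)
E
python3 fk2.py
```

```text
[[-0.0, 0.001, 0.255], [-0.001, -0.016, -0.005], [0.001, -0.006, 0.469], [-0.001, -0.006, 0.007], [0.001, 0.0, 0.507], [0.001, 0.0, 0.369]]
[[0.0, 0.3, -0.1], [0.0, -0.7, -0.0], [-0.3, 0.2, 0.0], [0.0, -0.1, -0.3], [-0.1, -0.4, 0.5], [-0.2, -0.4, 0.1], [-0.4, 0.4, -0.1], [0.3, 0.2, -0.2], [0.3, 0.3, -0.2], [0.3, 0.2, 0.3]]
```

```bash
cat > ik.py <<'E'
from h import *
import fk2
Pk=np.load("P2.npy")
LO=np.array([-2.86,-.3,-1.38,.06,-1.56,.09,-2.69])+.02;HI=np.array([2.86,2.09,1.24,2.45,4.7,2.05,2.69])-.02
def ik(pos,Rm,q0):
    def f(q):
        p,F=fk2.fk2(q,Pk);return np.concatenate([(p-pos)*5,(R.from_matrix(Rm)*F.inv()).as_rotvec(),(q-q0)*.003])
    b=None
    for k in range(4):
        s=least_squares(f,np.clip(q0+(np.random.randn(7)*.3 if k else 0),LO+.01,HI-.01),bounds=(LO,HI))
        if b is None or s.cost<b.cost: b=s
    p,F=fk2.fk2(b.x,Pk);return b.x,np.linalg.norm(p-pos)*1000,np.degrees((R.from_matrix(Rm)*F.inv()).magnitude())
from scipy.optimize import least_squares
def tool(o,yaw,P):
    r,c=plan(o,yaw,P,S0)
    W=R.from_rotvec(r[:3],degrees=True)*R.from_rotvec(S0["tool_rot"]);return np.array(S0["position"])+np.array(r[3:])/100,W.as_matrix()
S0=ctrl.get_state()
def heel(h,yaw,P):
    a,b=np.radians(yaw),np.radians(P);return np.array(h)-np.array([np.cos(a)*.05*np.cos(b),np.sin(a)*.05*np.cos(b),-.05*np.sin(b)])
E
python3 - <<'E'
from ik import *
mb=np.array([.291,.084]);q0=np.array(S0["joint_positions"])
for yaw in(-20,0):
  for P in(15,25,35,45):
    u=np.array([np.cos(np.radians(yaw)),np.sin(np.radians(yaw))]);
    for d in(.014,.03):
      h=[*(mb-u*d),.007];q,e,a=ik(*tool(heel(h,yaw,P),yaw,P),q0);print(yaw,P,d,e.round(1),a.round(1),q.round(2).tolist())
E
```

```text
-20 15 0.014 0.0 0.0 [-0.44, -0.15, 0.22, 2.28, -0.11, 1.2, 1.04]
-20 15 0.03 0.0 0.0 [-0.43, -0.18, 0.18, 2.31, -0.12, 1.2, 1.02]
-20 25 0.014 0.0 0.0 [-0.48, 0.04, 0.36, 2.17, -0.21, 1.31, 1.2]
-20 25 0.03 0.0 0.0 [-0.48, 0.01, 0.34, 2.2, -0.21, 1.3, 1.18]
-20 35 0.014 0.0 0.0 [-0.44, 0.23, 0.41, 2.05, -0.3, 1.44, 1.34]
-20 35 0.03 0.0 0.0 [-0.45, 0.2, 0.41, 2.08, -0.3, 1.43, 1.32]
-20 45 0.014 0.0 0.0 [-0.36, 0.42, 0.4, 1.93, -0.36, 1.57, 1.43]
-20 45 0.03 0.0 0.0 [-0.37, 0.39, 0.4, 1.97, -0.36, 1.56, 1.42]
0 15 0.014 0.0 0.0 [-0.5, -0.12, 0.21, 2.26, -0.06, 1.22, 1.3]
0 15 0.03 0.0 0.0 [-0.49, -0.16, 0.18, 2.29, -0.06, 1.22, 1.29]
0 25 0.014 0.0 0.0 [-0.54, 0.08, 0.32, 2.13, -0.13, 1.34, 1.4]
0 25 0.03 0.0 0.0 [-0.54, 0.04, 0.3, 2.16, -0.12, 1.33, 1.39]
0 35 0.014 0.0 0.0 [-0.52, 0.27, 0.35, 2.0, -0.19, 1.47, 1.49]
0 35 0.03 0.0 0.0 [-0.53, 0.24, 0.35, 2.04, -0.18, 1.46, 1.48]
0 45 0.014 0.0 0.0 [-0.47, 0.46, 0.35, 1.87, -0.23, 1.6, 1.55]
0 45 0.03 0.0 0.0 [-0.48, 0.43, 0.34, 1.91, -0.23, 1.59, 1.54]
```

```bash
python3 - <<'E'
from ik import *
st();q0=np.array(S0["joint_positions"])
mb=np.array([.291,.084]);yaw=-22;P=20;a=np.radians(yaw);u=np.array([np.cos(a),np.sin(a)]);n=np.array([-np.sin(a),np.cos(a)])
for d,zz in((-.03,.11),(-.03,.008),(.0,.008)):
    o=heel([*(mb+u*d-n*.012),zz],yaw,P);print(d,zz,plan(o,yaw,P,S0)[0],[x if i else x.round(2).tolist() for i,x in enumerate(ik(*tool(o,yaw,P),q0))])
# final scoop sweep
for (x,y,zz,p) in((.43,-.03,.001,0),(.435,.05,.001,0),(.435,.06,.02,10),(.435,.05,.12,17)):
    b=np.radians(p);yw=-85;c=np.radians(yw);uu=np.array([np.cos(c),np.sin(c),0])
    o=np.array([x,y,zz])+uu*.025*np.cos(b)-np.array([0,0,.025*np.sin(b)]);r=ik(*tool(o,yw,p),q0);print(x,y,p,r[0].round(2).tolist(),r[1:])
E
```

```text
{'time': 27.65, 'position': [0.559, -0.107, 0.214], 'tool_rot': [-0.139, 2.548, 0.057], 'joint_positions': [-0.297, -0.279, 0.509, 2.173, -0.105, 0.659, 1.979], 'ft_force': [-0.293, -0.438, -0.745], 'grip_width': 0.156, 'grip_force': 54.689}
-0.03 0.11 [7.3, 52.0, -26.1, -28.33, 18.43, -3.33] [[-0.38, -0.23, 0.2, 2.14, -0.13, 1.49, 1.03], np.float64(0.001220451464092227), np.float64(0.0007376363072266531)]
-0.03 0.008 [7.3, 52.0, -26.1, -28.33, 18.43, -13.53] [[-0.44, -0.11, 0.28, 2.27, -0.15, 1.25, 1.09], np.float64(0.0010663683589783712), np.float64(0.0007555600185434215)]
0.0 0.008 [7.3, 52.0, -26.1, -25.55, 17.31, -13.53] [[-0.45, -0.05, 0.33, 2.21, -0.15, 1.25, 1.14], np.float64(0.0009581791795962472), np.float64(0.0007074314743165853)]
0.43 -0.03 0 [-0.33, -0.0, 0.47, 2.14, 0.04, 0.99, 0.21] (np.float64(0.001756573868678594), np.float64(0.0017635852324366535))
0.435 0.05 0 [-0.42, -0.01, 0.37, 2.14, 0.04, 0.99, 0.02] (np.float64(0.0019106234253038342), np.float64(0.0019663815336605737))
0.435 0.06 10 [-0.37, 0.01, 0.48, 2.12, -0.17, 1.03, 0.29] (np.float64(0.0016367512338270945), np.float64(0.001513513779627304))
0.435 0.05 17 [-0.27, -0.04, 0.49, 1.99, -0.25, 1.27, 0.39] (np.float64(0.0014445865159319537), np.float64(0.001171680631839537))
```

>>> carry_out:
  steps:
    - [0.7, 5, -2.5, -1.5, 1, 0, 0]
    - [1.4, 10, -5, -4, 2.6, 0, 0]
    - [2.1, 15, -7.5, -7, 4.5, -0.5, 0]
    - [2.8, 20, -10, -10, 6.5, -1, 0]
    - [3.5, 25, -12.5, -13, 8.5, -1.5, 0]
    - [4.2, 30, -15, -16, 10.5, -2, 0]
    - [4.9, 35, -17.5, -19, 12.4, -2.4, 0]
    - [5.6, 40, -20, -22, 14.3, -2.8, 0]
    - [6.3, 45, -22.5, -24.7, 16, -3.1, 0]
    - [6.8, 49, -24.5, -26.8, 17.4, -3.3, 0]
    - [7.3, 52, -26.1, -28.3, 18.4, -3.3, 0]
    - [7.3, 52, -26.1, -28.3, 18.4, -3.3, 0]

```text
time: 28.85
position: [0.2759, 0.0776, 0.1806]
tool_rot: [-0.543, -2.778, -0.103]
ft_force: [0.3, -0.4, -0.7]
grip_width: 0.158
grip_force: 54.7
```

```bash
python3 - <<'E'
from ik import *
st();mb=np.array([.291,.084]);yaw=-22;P=20;a=np.radians(yaw);u=np.array([np.cos(a),np.sin(a)]);n=np.array([-np.sin(a),np.cos(a)])
p,K,T=cam("side");m=cv2.inRange(cv2.cvtColor(p,cv2.COLOR_RGB2HSV),(45,80,30),(90,255,255));m[:,:200]=0;m[:150]=0
for x in cv2.findContours(m,0,2)[0]:
    if cv2.contourArea(x)>8: r=cv2.boundingRect(x);print(r,cv2.contourArea(x),onz(K,T,r[0]+r[2]/2,r[1]+r[3]/2,.013).round(3))
show(plan([0,0,0],0,0)[1])
for d,zz in((-.03,.06),(-.03,.008)):
    o=heel([*(mb+u*d-n*.012),zz],yaw,P);print(plan(o,yaw,P)[0])
E
```

```text
{'time': 28.85, 'position': [0.276, 0.078, 0.181], 'tool_rot': [-0.543, -2.778, -0.103], 'joint_positions': [-0.227, -0.221, 0.068, 2.139, -0.159, 1.492, 1.057], 'ft_force': [0.257, -0.358, -0.725], 'grip_width': 0.158, 'grip_force': 54.692}
(410, 314, 10, 10) 67.5 [0.288 0.084 0.013]
(355, 218, 5, 6) 9.0 [ 0.505 -0.097  0.013]
(349, 210, 7, 7) 28.0 [ 0.528 -0.114  0.013]
(360, 205, 9, 12) 18.0 [ 0.505 -0.138  0.013]
(342, 203, 6, 7) 26.5 [ 0.556 -0.127  0.013]
(355, 194, 7, 7) 31.0 [ 0.541 -0.176  0.013]
(200, 150, 25, 19) 215.0 [ 0.999 -0.108  0.013]
scoop [0.2161 0.1013 0.1271] yaw,pitch,roll [-22.   19.9   0. ]
[0.0, 0.1, -0.0, -0.09, 0.04, -5.01]
[0.0, 0.1, -0.0, -0.09, 0.04, -10.21]
```

>>> carry_out:
  steps:
    - [0, 0, 0, 0, 0, -2, 0]
    - [0, 0, 0, 0, 0, -5, 0]
    - [0, 0, 0, 0, 0, -7.5, 0]
    - [0, 0, 0, 0, 0, -9.3, 0]
    - [0, 0, 0, 0, 0, -10, 0]
    - [0, 0, 0, 0, 0, -10.2, 0]
    - [0, 0, 0, 0, 0, -10.2, 0]
    - [0, 0, 0, 0, 0, -10.2, 0]

```text
time: 29.7
position: [0.2772, 0.0772, 0.0799]
tool_rot: [-0.545, -2.78, -0.105]
ft_force: [0.4, 0.3, -1.0]
grip_width: 0.155
grip_force: 54.7
```

```bash
cat > mk.py <<'E'
from ik import *
st();c=plan([0,0,0],0,0)[1];show(c);print("heel",(c@[.05,0,0,1])[:3].round(4),"lip",(c@[-.025,0,0,1])[:3].round(4))
for n in("side","top"):
    p,K,T=cam(n);m=cv2.inRange(cv2.cvtColor(p,cv2.COLOR_RGB2HSV),(45,80,30),(90,255,255))
    if n=="side": m[:,:225]=0;m[:170]=0
    for x in cv2.findContours(m,0,2)[0]:
        if cv2.contourArea(x)>6:
            q,w=cv2.minEnclosingCircle(x);g=onz(K,T,*q,.011)
            print(n,np.round(q,1),cv2.contourArea(x),g.round(4)[:2])
E
python3 mk.py
```

```text
{'time': 29.7, 'position': [0.277, 0.077, 0.08], 'tool_rot': [-0.545, -2.78, -0.105], 'joint_positions': [-0.228, -0.101, 0.078, 2.259, -0.172, 1.254, 1.108], 'ft_force': [0.427, 0.341, -1.004], 'grip_width': 0.155, 'grip_force': 54.691}
scoop [0.2166 0.1015 0.0261] yaw,pitch,roll [-22.   19.8   0.1]
heel [0.2602 0.0839 0.0091] lip [0.1948 0.1104 0.0346]
side [414.5 318.5] 70.5 [0.2898 0.0827]
side [357.5 220.5] 9.0 [ 0.5066 -0.1004]
side [351.6 213.1] 28.0 [ 0.5313 -0.1164]
side [363.5 210.5] 17.5 [ 0.5091 -0.1398]
side [344.5 206. ] 26.5 [ 0.5593 -0.1302]
side [357.6 197.2] 32.5 [ 0.5447 -0.1773]
top [343.  219.5] 27.0 [ 0.5032 -0.0919]
top [361.6 219.5] 31.0 [ 0.5035 -0.1444]
top [352.9 219.3] 27.0 [ 0.504  -0.1199]
top [333. 219.] 29.5 [ 0.5044 -0.0638]
top [350. 210.] 28.5 [ 0.5301 -0.1116]
top [371. 205.] 29.5 [ 0.5446 -0.171 ]
top [354.9 199.3] 29.0 [ 0.5605 -0.1257]
```

>>> carry_out:
  steps:
    - [0, 0, 0, 0.5, -0.2, 0, 0]
    - [0, 0, 0, 1.1, -0.45, 0, 0]
    - [0, 0, 0, 1.7, -0.7, 0, 0]
    - [0, 0, 0, 2.4, -1, 0, 0]
    - [0, 0, 0, 3.2, -1.3, 0, 0]
    - [0, 0, 0, 4.1, -1.65, 0, 0]
    - [0, 0, 0, 5, -2, 0, 0]
    - [0, 0, 0, 5.9, -2.4, 0, 0]
    - [0, 0, 0, 6.8, -2.75, 0, 0]
    - [0, 0, 0, 7.7, -3.1, 0, 0]
    - [0, 0, 0, 8.5, -3.45, 0, 0]
    - [0, 0, 0, 9.3, -3.75, 0, 0]

```text
time: 31.0
position: [0.3699, 0.0392, 0.0791]
tool_rot: [-0.545, -2.778, -0.104]
ft_force: [-0.2, 0.3, -1.8]
grip_width: 0.155
grip_force: 54.7
```

```bash
python3 mk.py | grep -v "0\.5"
```

```text
scoop [0.3091 0.0636 0.0253] yaw,pitch,roll [-22.1  20.    0. ]
heel [0.3527 0.046  0.0083] lip [0.2874 0.0724 0.0339]
side [384.7 289.5] 38.5 [0.3673 0.0506]
```

>>> carry_out:
  steps:
    - [0, 0, 0, 0.7, -0.3, 0, 0]
    - [0, 0, 0, 1.5, -0.6, 0, 0]
    - [0, 0, 0, 2.4, -0.95, 0, 0]
    - [0, 0, 0, 3.2, -1.3, 0, 0]
    - [0, 0, 0, 4, -1.6, 0, 0]
    - [0, 0, 0, 4.8, -1.95, 0, 0]
    - [0, 0, 0, 5.5, -2.2, 0, 0]
    - [0, 0, 0, 6.1, -2.45, 0, 0]
    - [0, 0, 0, 6.6, -2.65, 0, 0]
    - [0, 0, 0, 6.9, -2.8, 0, 0]
    - [0, 0, 0, 7.1, -2.85, 0, 0]
    - [0, 0, 0, 7.2, -2.9, 0, 0]

```text
time: 32.3
position: [0.4412, 0.0106, 0.0791]
tool_rot: [-0.544, -2.778, -0.104]
ft_force: [-0.7, 1.1, -1.3]
grip_width: 0.159
grip_force: 54.7
```

```bash
python3 mk.py | grep -v "0\.5"; python3 mk.py | grep -v "0\.5"|tail -2
```

```text
scoop [0.3805 0.035  0.0254] yaw,pitch,roll [-22.  20.   0.]
heel [0.424  0.0174 0.0083] lip [0.3587 0.0438 0.0339]
side [359.5 265. ] 23.0 [0.4414 0.0203]
heel [0.4239 0.0174 0.0083] lip [0.3586 0.0438 0.0339]
side [359.5 265. ] 23.0 [0.4414 0.0203]
```

>>> carry_out:
  steps:
    - [0, 0, 0, -0.4, 0.15, 0, 0]
    - [0, 0, 0, -0.9, 0.35, 0, 0]
    - [0, 0, 0, -0.9, 0.35, 1.5, 0]
    - [0, 0, 0, -0.9, 0.35, 5, 0]
    - [0, 0, 0, -0.9, 0.35, 8, 0]
    - [0, 0, -8, -1, -2, 9, 0]
    - [0, 0, -16, -1, -6, 9, 0]
    - [0, 0, -24, -1, -9, 9, 0]
    - [0, 0, -32, -1, -12, 9, 0]
    - [0, 0, -40, -1, -14, 9, 0]
    - [0, 0, -48, -1, -15, 9, 0]
    - [0, 0, -55, -1, -15, 9, 0]

```text
time: 33.7
position: [0.4309, -0.1419, 0.1702]
tool_rot: [-1.812, -2.249, -0.303]
ft_force: [-0.2, -0.8, -1.4]
grip_width: 0.156
grip_force: 54.7
```

```bash
python3 mk.py | grep -v "side.* 0\.5"; python3 mk.py | grep "0\.4";python3 - <<'E'
from ik import *
p,K,T=cam("top")
for x,y in((.12,-.063),(-.12,-.063)): print(bw(x,y,.036))
E
```

```text
{'time': 33.7, 'position': [0.431, -0.142, 0.17], 'tool_rot': [-1.812, -2.249, -0.303], 'joint_positions': [0.07, 0.086, 0.415, 1.882, -0.287, 1.387, 0.784], 'ft_force': [-0.171, -0.789, -1.387], 'grip_width': 0.156, 'grip_force': 54.687}
scoop [ 0.4167 -0.0781  0.1164] yaw,pitch,roll [-77.6  19.9   0. ]
heel [ 0.4268 -0.124   0.0994] lip [ 0.4116 -0.0552  0.1249]
side [359.5 266. ] 41.5 [0.4402 0.0227]
top [301.4 242. ] 31.0 [0.4397 0.0241]
top [343.  219.5] 28.0 [ 0.5032 -0.0919]
top [361.9 219.3] 26.0 [ 0.5042 -0.1452]
top [352.7 219.6] 29.5 [ 0.5031 -0.1191]
top [333.3 219.3] 29.5 [ 0.5036 -0.0647]
top [350. 210.] 29.5 [ 0.5301 -0.1116]
top [370.5 203.5] 7.5 [ 0.5488 -0.1696]
top [355.  199.4] 29.0 [ 0.5601 -0.1258]
{'time': 33.8, 'position': [0.43, -0.14, 0.17], 'tool_rot': [-1.804, -2.254, -0.303], 'joint_positions': [0.069, 0.085, 0.414, 1.884, -0.287, 1.388, 0.788], 'ft_force': [-0.274, -0.383, -1.19], 'grip_width': 0.154, 'grip_force': 54.692}
scoop [ 0.4157 -0.0767  0.1165] yaw,pitch,roll [-77.2  20.    0.1]
heel [ 0.4262 -0.1225  0.0995] lip [ 0.4105 -0.0538  0.1251]
side [359.5 266. ] 42.5 [0.4402 0.0227]
top [301.4 241.9] 28.0 [0.4399 0.0243]
[0.67005829 0.10068104 0.036     ]
[0.432512  0.0664501 0.036    ]
```

```bash
python3 - <<'E'
from ik import *
yaw=-110;a=np.radians(yaw);d=-np.array([np.cos(a),np.sin(a),0]);m=np.array([.440,.0237,0])
L=m-d*.027
for z_ in(.08,.003):
    r,_=lipplan(L+[0,0,z_],yaw,0);print(r)
o=L+[0,0,.003]-d*.025;print(ik(*tool(o,yaw,0),np.array(S0["joint_positions"])),d)
E
```

```text
[-20.2, 1.3, -32.8, -2.39, 7.3, -1.69]
[-20.2, 1.3, -32.8, -2.39, 7.3, -9.39]
(array([-0.08264669, -0.05695787,  0.14496472,  2.18561069,  0.04938617,
        1.01054252, -0.3125739 ]), np.float64(0.001271524936036535), np.float64(0.0013778658212375999)) [ 0.34202014  0.93969262 -0.        ]
```

>>> carry_out:
  steps:
    - [-4, 0.3, -6.5, -0.5, 1.4, -0.3, 0]
    - [-8, 0.5, -13, -1, 2.9, -0.7, 0]
    - [-12, 0.8, -19.5, -1.4, 4.4, -1, 0]
    - [-16, 1, -26, -1.9, 5.8, -1.4, 0]
    - [-20.2, 1.3, -32.8, -2.4, 7.3, -1.7, 0]
    - [-20.2, 1.3, -32.8, -2.4, 7.3, -1.7, 0]
    - [-20.2, 1.3, -32.8, -2.4, 7.3, -1.7, 0]
    - [-20.2, 1.3, -32.8, -2.4, 7.3, -4, 0]
    - [-20.2, 1.3, -32.8, -2.4, 7.3, -7, 0]
    - [-20.2, 1.3, -32.8, -2.4, 7.3, -8.8, 0]
    - [-20.2, 1.3, -32.8, -2.4, 7.3, -9.3, 0]
    - [-20.2, 1.3, -32.8, -2.4, 7.3, -9.3, 0]

```text
time: 35.15
position: [0.4069, -0.0668, 0.0758]
tool_rot: [2.554, 1.782, -0.032]
ft_force: [0.3, -0.2, -1.0]
grip_width: 0.156
grip_force: 54.7
```

```bash
python3 mk.py | grep -v " 0\.5"
```

```text
{'time': 35.15, 'position': [0.407, -0.067, 0.076], 'tool_rot': [2.554, 1.782, -0.032], 'joint_positions': [-0.1, -0.06, 0.164, 2.189, 0.051, 1.011, -0.316], 'ft_force': [0.277, -0.249, -1.016], 'grip_width': 0.156, 'grip_force': 54.692}
scoop [ 0.4215 -0.0262  0.0029] yaw,pitch,roll [-1.102e+02 -0.000e+00 -1.000e-01]
heel [ 0.4042 -0.0731  0.003 ] lip [ 0.4301 -0.0027  0.0029]
side [360. 266.] 49.0 [0.4392 0.0222]
top [301.5 242. ] 33.0 [0.4398 0.0239]
```

>>> carry_out:
  steps:
    - [0, 0, 0, 0.15, 0.4, 0, 0]
    - [0, 0, 0, 0.4, 1.1, 0, 0]
    - [0, 0, 0, 0.65, 1.8, 0, 0]
    - [0, 0, 0, 0.85, 2.3, 0, 0]
    - [0, 0, 0, 1, 2.8, 0, 0]
    - [0, 0, 0, 1.2, 3.3, 0, 0]
    - [0, 0, 0, 1.3, 3.6, 0, 0]
    - [0, 0, 0, 1.4, 3.8, 0, 0]
    - [0, 0, 0, 1.4, 3.9, 0, 0]
    - [0, 0, 0, 1.4, 3.9, 0, 0]

```text
time: 36.25
position: [0.4211, -0.0275, 0.076]
tool_rot: [2.554, 1.781, -0.03]
ft_force: [-0.2, 0.1, -1.8]
grip_width: 0.163
grip_force: 54.7
```

```bash
python3 mk.py | grep -v " 0\.5";python3 mk.py | grep  "0\.4"
```

```text
{'time': 36.25, 'position': [0.421, -0.027, 0.076], 'tool_rot': [2.554, 1.781, -0.03], 'joint_positions': [-0.144, -0.035, 0.115, 2.165, 0.045, 1.012, -0.405], 'ft_force': [-0.186, 0.128, -1.802], 'grip_width': 0.163, 'grip_force': 54.692}
scoop [0.4358 0.0131 0.0032] yaw,pitch,roll [-110.2   -0.    -0. ]
heel [ 0.4185 -0.0338  0.0032] lip [0.4444 0.0366 0.0032]
side [352. 272.] 33.5 [0.4473 0.0455]
{'time': 36.35, 'position': [0.421, -0.028, 0.076], 'tool_rot': [2.554, 1.781, -0.03], 'joint_positions': [-0.144, -0.035, 0.116, 2.165, 0.045, 1.012, -0.405], 'ft_force': [-0.752, 0.041, 0.118], 'grip_width': 0.154, 'grip_force': 54.692}
scoop [0.4358 0.0129 0.0032] yaw,pitch,roll [-110.2   -0.    -0. ]
heel [ 0.4185 -0.034   0.0032] lip [0.4444 0.0364 0.0032]
side [352. 272.] 33.5 [0.4473 0.0455]
```

```bash
python3 - <<'E'
from ik import *
s=ctrl.get_state()
for L,yw,P in(((.4445,.0305,.0025),-101,0),((.4465,.0315,.0015),-92,0),((.4475,.052,.0012),-92,0),((.448,.068,.0012),-92,0)):
    print(lipplan(L,yw,P,s)[0])
E
```

```text
[0.0, -0.0, 9.2, 1.06, -0.89, -0.07]
[0.0, -0.0, 18.2, 2.32, -0.9, -0.17]
[0.0, -0.0, 18.2, 2.42, 1.15, -0.2]
[0.0, -0.0, 18.2, 2.47, 2.75, -0.2]
```

>>> carry_out:
  steps:
    - [0, 0, 0, 0, -0.5, 0, 0]
    - [0, 0, 4.5, 0.5, -0.8, 0, 0]
    - [0, 0, 9.2, 1.05, -0.9, -0.05, 0]
    - [0, 0, 13.7, 1.7, -0.9, -0.1, 0]
    - [0, 0, 18.2, 2.3, -0.9, -0.15, 0]
    - [0, 0, 18.2, 2.3, -0.9, -0.2, 0]
    - [0, 0, 18.2, 2.3, -0.6, -0.2, 0]
    - [0, 0, 18.2, 2.4, 0, -0.2, 0]
    - [0, 0, 18.2, 2.4, 0.7, -0.2, 0]
    - [0, 0, 18.2, 2.4, 1.3, -0.2, 0]
    - [0, 0, 18.2, 2.4, 1.7, -0.2, 0]
    - [0, 0, 18.2, 2.4, 1.9, -0.2, 0]

```text
time: 37.65
position: [0.4451, -0.0077, 0.0741]
tool_rot: [2.237, 2.162, -0.022]
ft_force: [-0.2, -0.2, -0.5]
grip_width: 0.156
grip_force: 54.7
```

```bash
python3 mk.py | grep -v " 0\.5"; python3 - <<'E'
from h import *
p,K,T=cam("wrist");save("w20.png",p);m=cv2.inRange(cv2.cvtColor(p,cv2.COLOR_RGB2HSV),(45,80,30),(90,255,255));m[250:]=0
c=plan([0,0,0],0,0)[1]
for x in cv2.findContours(m,0,2)[0]:
    if cv2.contourArea(x)>50:
        q,w=cv2.minEnclosingCircle(x);print(q,w,onz(K,T,*q,.012))
print("lip px",[proj(K,T,(c@[-.025,y,.003,1])[:3]).round(0) for y in(-.037,.037)])
E
```

```text
{'time': 37.65, 'position': [0.445, -0.008, 0.074], 'tool_rot': [2.237, 2.162, -0.022], 'joint_positions': [-0.17, 0.012, 0.101, 2.124, 0.037, 0.997, -0.123], 'ft_force': [-0.224, -0.154, -0.548], 'grip_width': 0.156, 'grip_force': 54.692}
scoop [0.4464 0.0355 0.0013] yaw,pitch,roll [-91.9   0.   -0. ]
heel [ 0.4447 -0.0145  0.0012] lip [0.4472 0.0605 0.0013]
side [348.5 272. ] 13.5 [0.4539 0.0494]
(320.3091735839844, 109.79007720947266) 16.875099182128906 [0.4520891  0.05779657 0.012     ]
lip px [array([257., 106.]), array([368., 106.])]
```

>>> carry_out:
  steps:
    - [0, 0, 0, 0, 0.3, 0, 0]
    - [0, 0, 0, 0, 0.6, 0, 0]
    - [0, 0, 0, 0, 0.9, 0, 0]
    - [0, 0, 0, 0, 1.1, 0, 0]
    - [0, 0, 0, 0, 1.1, 0, 0]
    - [0, 0, 0, 0, 1.1, 0, 0]

```text
time: 38.4
position: [0.4452, 0.0004, 0.0741]
tool_rot: [2.237, 2.159, -0.026]
ft_force: [0.5, -7.1, -0.8]
grip_width: 0.157
grip_force: 54.7
```

```bash
cat > wm.py <<'E'
from h import *
st()
p,K,T=cam("wrist");save("w%d.png"%(ctrl.get_state()["time"]*100),p);m=cv2.inRange(cv2.cvtColor(p,cv2.COLOR_RGB2HSV),(45,80,30),(90,255,255));m[250:]=0
c=plan([0,0,0],0,0)[1];show(c);print("lip",(c@[-.025,0,0,1])[:3])
for x in cv2.findContours(m,0,2)[0]:
    if cv2.contourArea(x)>50:
        q,w=cv2.minEnclosingCircle(x);print("px",np.round(q,1),round(w,1),onz(K,T,*q,.012).round(4))
E
python3 wm.py
```

```text
{'time': 38.4, 'position': [0.445, 0.0, 0.074], 'tool_rot': [2.237, 2.159, -0.026], 'joint_positions': [-0.181, 0.013, 0.092, 2.123, 0.041, 0.999, -0.147], 'ft_force': [0.497, -7.146, -0.791], 'grip_width': 0.157, 'grip_force': 54.689}
scoop [0.4464 0.0433 0.0011] yaw,pitch,roll [-92.   -0.2  -0. ]
lip [0.4473236  0.06831579 0.00106557]
px [321.8 122.2] 16.5 [0.4529 0.0581 0.012 ]
```

```bash
python3 - <<'E'
from ik import *
s=ctrl.get_state()
for L,P in(((.4473,.065,.004),2),((.4473,.063,.0085),5),((.4473,.061,.0125),8),((.447,.054,.0165),11),((.447,.048,.022),15),((.447,.045,.025),17),((.447,.045,.115),17)):
    print(lipplan(L,-92,P,s)[0])
E
```

```text
[2.2, -0.1, 0.0, -0.01, -0.6, 0.03]
[5.2, -0.2, 0.0, -0.02, -1.16, 0.1]
[8.2, -0.3, 0.0, -0.04, -1.7, 0.1]
[11.2, -0.4, 0.0, -0.08, -2.72, 0.09]
[15.2, -0.5, 0.0, -0.09, -3.71, 0.06]
[17.2, -0.6, 0.0, -0.1, -4.19, 0.06]
[17.2, -0.6, 0.0, -0.1, -4.19, 9.06]
```

>>> carry_out:
  steps:
    - [1.1, 0, 0, 0, -0.3, 0, 0]
    - [2.2, -0.1, 0, 0, -0.5, 0, 0]
    - [3.7, -0.1, 0, 0, -0.8, 0.1, 0]
    - [5.2, -0.2, 0, 0, -1.1, 0.1, 0]
    - [6.7, -0.2, 0, 0, -1.4, 0.1, 0]
    - [8.2, -0.3, 0, 0, -1.7, 0.1, 0]
    - [9.7, -0.3, 0, -0.1, -2.1, 0.1, 0]
    - [11.2, -0.4, 0, -0.1, -2.5, 0.1, 0]
    - [13.2, -0.4, 0, -0.1, -3.1, 0.1, 0]
    - [15.2, -0.5, 0, -0.1, -3.7, 0.1, 0]
    - [17.2, -0.6, 0, -0.1, -4.2, 0.1, 0]
    - [17.2, -0.6, 0, -0.1, -4.2, 0.1, 0]

```text
time: 39.65
position: [0.4442, -0.041, 0.0748]
tool_rot: [-2.127, -2.043, -0.299]
ft_force: [0.4, -1.1, -0.8]
grip_width: 0.156
grip_force: 54.8
```

```bash
python3 wm.py
```

```text
{'time': 39.65, 'position': [0.444, -0.041, 0.075], 'tool_rot': [-2.127, -2.043, -0.299], 'joint_positions': [0.002, 0.06, 0.256, 2.104, -0.324, 1.05, 0.389], 'ft_force': [0.353, -1.144, -0.84], 'grip_width': 0.156, 'grip_force': 54.775}
scoop [0.4463 0.0227 0.0181] yaw,pitch,roll [-92.1  17.2  -0. ]
lip [0.4471795  0.04659986 0.02549411]
px [322.1 158.1] 15.7 [0.4528 0.0117 0.012 ]
```

```bash
python3 - <<'E'
from ik import *
s=ctrl.get_state()
for L,P in(((.447,.046,.115),17),((.57,-.085,.115),17),((.57,-.085,.055),17),((.57,-.085,.053),8),((.57,-.085,.05),0),((.57,-.085,.048),-8),((.57,-.085,.045),-16),((.57,-.085,.045),-24),((.57,-.085,.045),-32)):
    b=np.radians(P);c=np.radians(-92);o=np.array(L)+np.array([np.cos(c)*.025*np.cos(b),np.sin(c)*.025*np.cos(b),-.025*np.sin(b)])
    print(P,lipplan(L,-92,P,s)[0],[round(float(x),2) for x in ik(*tool(o,-92,P),np.array(s["joint_positions"]))[1:]])
E
```

```text
17 [-0.2, -0.0, 0.1, -0.0, -0.04, 8.98] [0.0, 0.0]
17 [-0.2, -0.0, 0.1, 12.3, -13.14, 8.98] [0.0, 0.0]
17 [-0.2, -0.0, 0.1, 12.3, -13.14, 2.98] [0.0, 0.0]
8 [-9.2, 0.3, 0.1, 12.33, -12.26, 4.07] [0.0, 0.0]
0 [-17.2, 0.6, 0.1, 12.36, -11.31, 4.79] [0.0, 0.0]
-8 [-25.2, 0.9, 0.1, 12.4, -10.24, 5.47] [0.0, 0.0]
-16 [-33.2, 1.2, 0.1, 12.44, -9.04, 5.89] [0.0, 0.0]
-24 [-41.2, 1.5, 0.1, 12.48, -7.77, 6.43] [0.0, 0.0]
-32 [-49.1, 1.7, 0.1, 12.53, -6.42, 6.79] [0.0, 0.0]
```

>>> carry_out:
  steps:
    - [0, 0, 0, 0, 0, 0.4, 0]
    - [0, 0, 0, 0, 0, 1.2, 0]
    - [0, 0, 0, 0, 0, 2.4, 0]
    - [0, 0, 0, 0, 0, 3.8, 0]
    - [0, 0, 0, 0, 0, 5.3, 0]
    - [0, 0, 0, 0, 0, 6.8, 0]
    - [0, 0, 0, 0, 0, 8, 0]
    - [0, 0, 0, 0, 0, 8.7, 0]
    - [0, 0, 0, 0, 0, 9, 0]
    - [0, 0, 0, 0, 0, 9, 0]

```text
time: 40.7
position: [0.4443, -0.0394, 0.1653]
tool_rot: [-2.123, -2.047, -0.3]
ft_force: [-0.1, 0.2, -1.9]
grip_width: 0.153
grip_force: 54.8
```

```bash
python3 wm.py
```

```text
{'time': 40.7, 'position': [0.444, -0.039, 0.165], 'tool_rot': [-2.123, -2.047, -0.3], 'joint_positions': [-0.007, -0.048, 0.248, 2.009, -0.269, 1.234, 0.3], 'ft_force': [-0.06, 0.186, -1.855], 'grip_width': 0.153, 'grip_force': 54.776}
scoop [0.4459 0.0234 0.1081] yaw,pitch,roll [-92.   17.2  -0. ]
lip [0.44675261 0.04722065 0.11546446]
px [321.5 158.2] 15.9 [0.4556 0.0235 0.012 ]
```

Marble still in the pan. Over to the tray and pour.

>>> carry_out:
  steps:
    - [0, 0, 0, 0.3, -0.3, 0, 0]
    - [0, 0, 0, 1, -1, 0, 0]
    - [0, 0, 0, 2, -2.1, 0, 0]
    - [0, 0, 0, 3.4, -3.6, 0, 0]
    - [0, 0, 0, 5, -5.3, 0, 0]
    - [0, 0, 0, 6.7, -7.2, 0, 0]
    - [0, 0, 0, 8.4, -9, 0, 0]
    - [0, 0, 0, 10, -10.7, 0, 0]
    - [0, 0, 0, 11.2, -12, 0, 0]
    - [0, 0, 0, 12, -12.8, 0, 0]
    - [0, 0, 0, 12.3, -13.1, 0, 0]
    - [0, 0, 0, 12.3, -13.1, 0, 0]

```text
time: 41.95
position: [0.5673, -0.1708, 0.1646]
tool_rot: [-2.123, -2.046, -0.298]
ft_force: [-0.2, 1.1, -0.6]
grip_width: 0.155
grip_force: 54.8
```

>>> carry_out:
  steps:
    - [0, 0, 0, 0, 0, 0, 0]
    - [0, 0, 0, 0, 0, -0.8, 0]
    - [0, 0, 0, 0, 0, -2.2, 0]
    - [0, 0, 0, 0, 0, -3.8, 0]
    - [0, 0, 0, 0, 0, -5.2, 0]
    - [0, 0, 0, 0, 0, -6, 0]
    - [0, 0, 0, 0, 0, -6, 0]
    - [0, 0, 0, 0, 0, -6, 0]

```text
time: 42.75
position: [0.5673, -0.1705, 0.105]
tool_rot: [-2.123, -2.046, -0.299]
ft_force: [0.4, 0.3, -1.1]
grip_width: 0.156
grip_force: 54.8
```

```bash
python3 wm.py; python3 - <<'E'
from ik import *
s=ctrl.get_state()
for L,P in(((.57,-.085,.053),8),((.57,-.085,.05),0),((.57,-.085,.048),-8),((.57,-.085,.045),-16),((.57,-.085,.045),-24),((.57,-.085,.045),-32)): print(P,lipplan(L,-92,P,s)[0])
E
```

```text
{'time': 42.75, 'position': [0.567, -0.17, 0.105], 'tool_rot': [-2.123, -2.046, -0.299], 'joint_positions': [0.13, 0.36, 0.335, 1.693, -0.39, 1.234, 0.568], 'ft_force': [0.43, 0.307, -1.054], 'grip_width': 0.156, 'grip_force': 54.776}
scoop [ 0.5696 -0.1079  0.0487] yaw,pitch,roll [-92.   17.2   0. ]
lip [ 0.57043062 -0.08402525  0.05609433]
px [282.7 231.8] 13.5 [ 0.543  -0.1721  0.012 ]
px [230.7 200.5] 13.8 [ 0.5023 -0.1455  0.012 ]
px [228.  168.7] 13.7 [ 0.5012 -0.1199  0.012 ]
px [320.1 158.1] 15.7 [ 0.5752 -0.1141  0.012 ]
px [225.8 134. ] 13.7 [ 0.5004 -0.0921  0.012 ]
px [226.7  99.1] 14.1 [ 0.5022 -0.0642  0.012 ]
8 [-9.2, 0.4, -0.0, -0.01, 0.8, 1.01]
0 [-17.2, 0.6, -0.0, 0.02, 1.75, 1.73]
-8 [-25.2, 0.9, -0.0, 0.06, 2.83, 2.41]
-16 [-33.2, 1.2, -0.0, 0.1, 4.02, 2.83]
-24 [-41.2, 1.5, -0.0, 0.15, 5.3, 3.37]
-32 [-49.2, 1.8, -0.0, 0.19, 6.64, 3.74]
```

>>> carry_out:
  steps:
    - [-4.6, 0.2, 0, 0, 0.4, 0.5, 0]
    - [-9.2, 0.4, 0, 0, 0.8, 1, 0]
    - [-13.2, 0.5, 0, 0, 1.3, 1.4, 0]
    - [-17.2, 0.6, 0, 0, 1.75, 1.7, 0]
    - [-21.2, 0.8, 0, 0, 2.3, 2.1, 0]
    - [-25.2, 0.9, 0, 0.1, 2.8, 2.4, 0]
    - [-29.2, 1, 0, 0.1, 3.4, 2.6, 0]
    - [-33.2, 1.2, 0, 0.1, 4, 2.8, 0]
    - [-37.2, 1.4, 0, 0.1, 4.7, 3.1, 0]
    - [-41.2, 1.5, 0, 0.1, 5.3, 3.4, 0]
    - [-45.2, 1.6, 0, 0.2, 6, 3.6, 0]
    - [-49.2, 1.8, 0, 0.2, 6.6, 3.7, 0]

```text
time: 44.0
position: [0.5702, -0.1033, 0.1435]
tool_rot: [1.914, 1.853, -0.57]
ft_force: [-0.6, 0.8, -1.5]
grip_width: 0.158
grip_force: 54.8
```

>>> carry_out:
  steps:
    - [0, 0, 0, 0, 0, 0, 0]
    - [0, 0, 0, 0, 0, 0, 0]
    - [0, 0, 0, 0, 0, 0, 0]
    - [0, 0, 0, 0, 0, 0, 0]
    - [0, 0, 0, 0, 0, 3, 0]
    - [0, 0, 0, 0, 0, 7, 0]
    - [0, 0, 0, 0, 0, 10, 0]
    - [0, 0, 0, 0, 0, 10, 0]

```text
time: 44.8
position: [0.5714, -0.1059, 0.2474]
tool_rot: [1.918, 1.849, -0.563]
ft_force: [0.5, -0.8, -0.9]
grip_width: 0.156
grip_force: 54.8
```

```bash
python3 mk.py; python3 - <<'E'
from ik import *
s=ctrl.get_state();M=np.array([.5022,-.3264,0]);print(plan(M+[.0,0,.11],-92,0,s)[0]);print(plan(M+[.0,0,.11],-90,0,s)[0])
for yw in(0,-45,-92): print(yw,ik(*tool(M+[0,0,.006],yw,0),np.array(s["joint_positions"])))
E
```

```text
{'time': 44.8, 'position': [0.571, -0.106, 0.247], 'tool_rot': [1.918, 1.849, -0.563], 'joint_positions': [-0.496, 0.196, 0.319, 1.692, 0.524, 1.407, -0.342], 'ft_force': [0.535, -0.777, -0.904], 'grip_width': 0.156, 'grip_force': 54.776}
scoop [ 0.5718 -0.1077  0.1627] yaw,pitch,roll [-92.4 -31.9   0.5]
heel [ 0.57   -0.1502  0.1891] lip [ 0.5727 -0.0865  0.1495]
side [357.5 220.5] 9.0 [ 0.5066 -0.1004]
side [351.6 213.1] 26.5 [ 0.5313 -0.1164]
side [363.5 210.5] 18.0 [ 0.5091 -0.1398]
side [344.5 206. ] 26.5 [ 0.5593 -0.1302]
side [357.6 197. ] 31.0 [ 0.5452 -0.1781]
top [362. 219.] 29.5 [ 0.505  -0.1454]
top [353.5 219. ] 9.5 [ 0.5048 -0.1214]
top [371.  205.3] 20.5 [ 0.5437 -0.171 ]
[31.9, -1.1, 0.1, -6.83, -26.43, -5.99]
[31.9, -0.6, 2.1, -6.68, -26.43, -5.99]
0 (array([ 0.45280975,  0.37763308,  0.07310352,  1.67404607, -0.06024637,
        1.07040819,  2.11917767]), np.float64(0.0020314412310284023), np.float64(0.002446716545548636))
-45 (array([ 0.3904166 ,  0.38298837,  0.19887912,  1.67494735, -0.0916133 ,
        1.05939784,  1.40296599]), np.float64(0.0016606888281129), np.float64(0.001906786830149552))
-92 (array([ 0.28581711,  0.36044668,  0.35715933,  1.72402447, -0.11912543,
        1.05395178,  0.64222963]), np.float64(0.0012899864807467592), np.float64(0.0013191470572401027))
```

>>> carry_out:
  steps:
    - [3, -0.1, 0, -0.5, -2, 0, 0]
    - [6, -0.2, 0, -1.2, -5, -0.5, 0]
    - [9, -0.3, 0, -2, -8, -1.2, 0]
    - [12, -0.4, 0, -2.8, -11, -2, 0]
    - [15, -0.5, 0, -3.6, -14, -2.8, 0]
    - [18, -0.6, 0, -4.4, -17, -3.6, 0]
    - [22, -0.7, 0, -5.2, -20, -4.4, 0]
    - [26, -0.9, 0.1, -5.9, -23, -5.2, 0]
    - [30, -1, 0.1, -6.5, -25.3, -5.8, 0]
    - [31.9, -1.1, 0.1, -6.8, -26.4, -6, 0]
    - [31.9, -1.1, 0.1, -6.8, -26.4, -6, 0]
    - [31.9, -1.1, 0.1, -6.8, -26.4, -6, 0]

```text
time: 46.1
position: [0.5004, -0.3679, 0.1806]
tool_rot: [2.238, 2.163, -0.027]
ft_force: [0.4, 1.2, -0.8]
grip_width: 0.154
grip_force: 54.8
```

```bash
python3 mk.py|grep -v side; python3 - <<'E'
from ik import *
s=ctrl.get_state();M=np.array([.5022,-.3264,0])
for z_ in(.03,.008): print(plan(M+[.0,0,z_],-92,0,s)[0])
E
```

```text
{'time': 46.1, 'position': [0.5, -0.368, 0.181], 'tool_rot': [2.238, 2.163, -0.027], 'joint_positions': [0.108, 0.288, 0.567, 1.628, -0.139, 1.246, 0.664], 'ft_force': [0.374, 1.207, -0.837], 'grip_width': 0.154, 'grip_force': 54.777}
scoop [ 0.5014 -0.3248  0.1077] yaw,pitch,roll [-91.9  -0.   -0.2]
heel [ 0.4997 -0.3748  0.1078] lip [ 0.5022 -0.2999  0.1077]
top [343.  219.5] 28.0 [ 0.5032 -0.0919]
top [361.9 219.3] 28.0 [ 0.5042 -0.1452]
top [352.7 219.6] 29.5 [ 0.5032 -0.1192]
top [333. 219.] 30.5 [ 0.5044 -0.0638]
top [350. 210.] 30.5 [ 0.5301 -0.1116]
top [371.  205.3] 31.0 [ 0.5437 -0.171 ]
top [355.  199.7] 29.0 [ 0.5593 -0.1258]
top [328.4 192.9] 27.5 [ 0.5779 -0.0505]
[0.0, -0.1, -0.3, -0.1, -0.33, -7.85]
[0.0, -0.1, -0.3, -0.1, -0.33, -10.05]
```

>>> carry_out:
  steps:
    - [0, 0, 0, -0.1, -0.3, -2, 0]
    - [0, 0, 0, -0.1, -0.3, -5, 0]
    - [0, 0, 0, -0.1, -0.3, -8, 0]
    - [0, 0, 0, -0.1, -0.3, -9.5, 0]
    - [0, 0, 0, -0.1, -0.3, -10, 0]
    - [0, 0, 0, -0.1, -0.3, -10.2, 0]
    - [0, 0, 0, -0.1, -0.3, -10.3, 0]
    - [0, 0, 0, -0.1, -0.3, -10.3, 0]
    - [0, 0, 0, -0.1, -0.3, -10.3, 0]

```text
time: 47.1
position: [0.5008, -0.3719, 0.0802]
tool_rot: [2.234, 2.162, -0.024]
ft_force: [-0.3, -0.2, -1.4]
grip_width: 0.157
grip_force: 54.8
```

>>> carry_out:
  steps:
    - [0, 0, 0, 0, 0, -0.1, 0]
    - [0, 0, 0, 0, 0, -0.1, 0]
    - [0, 0, 0, 0, 0, -0.1, 0]

```text
time: 47.4
position: [0.5002, -0.3715, 0.0781]
tool_rot: [2.235, 2.163, -0.025]
ft_force: [-0.5, 0.5, -1.1]
grip_width: 0.16
grip_force: 54.8
```

```bash
python3 - <<'E'
from h import *
st();print(np.round(ctrl.get_state()["torque"],2));show(plan([0,0,0],0,0)[1])
E
```

```text
{'time': 47.4, 'position': [0.5, -0.371, 0.078], 'tool_rot': [2.235, 2.163, -0.025], 'joint_positions': [0.138, 0.385, 0.544, 1.731, -0.201, 1.057, 0.711], 'ft_force': [-0.461, 0.462, -1.12], 'grip_width': 0.16, 'grip_force': 54.777}
[-0.06  0.09  0.05]
scoop [ 0.5013 -0.3284  0.0052] yaw,pitch,roll [-91.9  -0.1  -0.1]
```

>>> carry_out:
  steps:
    - [0, 0, 0, 0, 0, -0.1, 0]
    - [0, 0, 0, 0, 0, -0.1, 0]
    - [0, 0, 0, 0, 0, -0.1, 0.25]
    - [0, 0, 0, 0, 0, -0.1, 0.5]
    - [0, 0, 0, 0, 0, -0.1, 0.8]
    - [0, 0, 0, 0, 0, -0.1, 0.8]
    - [0, 0, 0, 0, 0, -0.1, 0.8]
    - [0, 0, 0, 0, 0, -0.1, 0.8]
    - [0, 0, 0, 0, 0, -0.1, 0.8]
    - [0, 0, 0, 0, 0, -0.1, 0.8]
    - [0, 0, 0, 0, 0, -0.1, 0.8]
    - [0, 0, 0, 0, 0, -0.1, 0.8]

```text
time: 48.6
position: [0.5002, -0.3714, 0.0771]
tool_rot: [2.235, 2.163, -0.025]
ft_force: [0.2, 0.6, -0.5]
grip_width: 0.795
grip_force: 0.0
```

>>> carry_out:
  steps:
    - [0, 0, 0, 0, 0, 1, 0.8]
    - [0, 0, 0, 0, 0, 3, 0.8]
    - [0, 0, 0, 0, 0, 6, 0.8]
    - [0, 0, 0, 0, 0, 10, 0.8]
    - [0, 0, 0, 0, 0, 14, 0.8]
    - [0, 0, 0, 0, 0, 18, 0.8]
    - [0, 0, 0, 0, 0, 21, 0.8]
    - [0, 0, 0, 0, 0, 22, 0.8]
    - [0, 0, 0, 0, 0, 22, 0.8]
  squeeze: 12

```text
time: 49.5
position: [0.5007, -0.372, 0.299]
tool_rot: [2.233, 2.16, -0.024]
ft_force: [-0.1, -1.1, -0.9]
grip_width: 0.799
grip_force: 0.0
```

```bash
python3 - <<'E'
from h import *
st();p,K,T=cam("wrist");save("w30.png",p);p,K,T=cam("top");save("t30.png",p)
# knob: measured release pose
print(onz(K,T,243,204,.239))
for n,q in(("knob",(.433,.375,.239)),("hinge",(.638,.333,.203))): print(n,proj(K,T,q))
E
```

```text
{'time': 49.5, 'position': [0.501, -0.372, 0.299], 'tool_rot': [2.233, 2.16, -0.024], 'joint_positions': [0.102, 0.235, 0.586, 1.45, -0.11, 1.464, 0.651], 'ft_force': [-0.084, -1.128, -0.87], 'grip_width': 0.799, 'grip_force': 0.0}
[0.52655391 0.15493049 0.239     ]
knob [144.73127243 244.43466938]
hinge [171.7511281  158.32133819]
```

>>> carry_out:
  steps:
    - [0, 0, 0, -0.2, 2.5, 1, 1]
    - [0, 0, 0, -0.6, 7, 1, 1]
    - [0, 0, 0, -1, 11.5, 1, 1]
    - [0, 0, 0, -1.4, 16, 1, 1]
    - [0, 0, 0, -1.8, 20.5, 1, 1]
    - [0, 0, 0, -2.2, 25, 1, 1]
    - [0, 0, 0, -2.6, 29.5, 1, 1]
    - [0, 0, 0, -3, 34, 1, 1]
    - [0, 0, 0, -3.4, 38.5, 1, 1]
    - [0, 0, 0, -3.8, 43, 1, 1]
    - [0, 0, 0, -4.2, 47.5, 1, 1]
    - [0, 0, 0, -4.6, 52, 1, 1]

```text
time: 50.8
position: [0.4528, 0.15, 0.3049]
tool_rot: [2.236, 2.164, -0.03]
ft_force: [1.1, 0.1, 0.6]
grip_width: 1.005
grip_force: 0.0
```

>>> carry_out:
  steps:
    - [0, 0, 0, -0.4, 4.5, 0, 1]
    - [0, 0, 0, -0.8, 9, 0, 1]
    - [0, 0, 0, -1.2, 13.5, 0, 1]
    - [0, 0, 0, -1.6, 18, 0, 1]
    - [0, 0, 0, -2, 21.5, 0, 1]
    - [0, 0, 0, -2.1, 22.7, 0, 1]
    - [0, 0, 0, -2.1, 22.7, 0, 1]
    - [0, 0, 0, -2.1, 22.7, 0, 1]
    - [0, 0, 0, -2.1, 22.7, 0, 1]

```text
time: 51.7
position: [0.4341, 0.3733, 0.3068]
tool_rot: [2.238, 2.159, -0.027]
ft_force: [-0.0, 0.4, -0.8]
grip_width: 1.004
grip_force: 0.0
```

```bash
python3 - <<'E'
from h import *
st();p,K,T=cam("wrist");save("w31.png",p);print(proj(K,T,(.433,.375,.239)))
s=ctrl.get_state();v=R.from_rotvec(s["tool_rot"]).as_matrix()[:,2];print(v.round(3))
h=p[:260].max(2);m=(h<45).astype(np.uint8)
for x in cv2.findContours(m,0,2)[0]:
    if 150<cv2.contourArea(x)<9000: print(cv2.boundingRect(x),cv2.contourArea(x))
a,K,T=cam("top");save("t31.png",a)
E
```

```text
{'time': 51.7, 'position': [0.434, 0.373, 0.307], 'tool_rot': [2.238, 2.159, -0.027], 'joint_positions': [-0.657, 0.146, -0.136, 1.498, 0.051, 1.517, -0.831], 'ft_force': [-0.012, 0.423, -0.847], 'grip_width': 1.004, 'grip_force': 0.0}
[311.46908214 201.79616145]
[ 0.01  -0.034 -0.999]
(0, 231, 146, 29) 3470.5
(397, 228, 52, 32) 947.5
(180, 228, 51, 32) 910.5
(483, 210, 157, 50) 3921.0
(300, 176, 22, 31) 282.0
```

>>> carry_out:
  steps:
    - [2, 0, 0, -0.1, 0.2, -2, 1]
    - [2, 0, 0, -0.1, 0.2, -5, 1]
    - [2, 0, 0, -0.1, 0.2, -8, 1]
    - [2, 0, 0, -0.1, 0.2, -9.3, 1]
    - [2, 0, 0, -0.1, 0.2, -9.3, 1]
    - [2, 0, 0, -0.1, 0.2, -9.3, 0]
    - [2, 0, 0, -0.1, 0.2, -9.3, 0]
    - [2, 0, 0, -0.1, 0.2, -9.3, 0]
    - [2, 0, 0, -0.1, 0.2, -9.3, 0]
    - [2, 0, 0, -0.1, 0.2, -9.3, 0]
    - [2, 0, 0, -0.1, 0.2, -9.3, 0]
    - [2, 0, 0, -0.1, 0.2, -9.3, 0]
  squeeze: 12

```text
time: 53.0
position: [0.4322, 0.3776, 0.2141]
tool_rot: [2.254, 2.18, 0.013]
ft_force: [-0.5, -0.3, 0.2]
grip_width: 0.449
grip_force: 0.0
```

>>> carry_out:
  steps:
    - [0, 0, 0, 0, 0, 0, 0]
    - [0, 0, 0, 0, 0, 0, 0]
    - [0, 0, 0, 0, 0, 0, 0]
    - [0, 0, 0, 0, 0, 0, 0]
    - [0, 0, 0, 0, 0, 0, 0]
    - [0, 0, 0, 0, 0, 0, 0]
    - [0, 0, 0, 0, 0, 0, 0]

```text
time: 53.7
position: [0.4322, 0.3775, 0.214]
tool_rot: [2.254, 2.18, 0.013]
ft_force: [1.2, 0.2, -0.6]
grip_width: 0.2
grip_force: 12.0
```

>>> carry_out:
  steps:
    - [0, 0, 0, -0.1, -0.7, 0, 0]
    - [0, 0, 0, -0.3, -1.8, 0, 0]
    - [0, 0, 0, -0.5, -3.6, 0, 0]
    - [0, 0, 0, -0.5, -5.4, 0, 0]
    - [0, 0, 0, -0.3, -7.2, 0, 0]
    - [0, 0, 0, 0.1, -9, 0, 0]
    - [0, 0, 0, 0.6, -10.8, 0, 0]
    - [0, 0, 0, 1.2, -12.5, 0, 0]
    - [0, 0, 0, 2, -14.2, 0, 0]
    - [0, 0, 0, 2.9, -15.7, 0, 0]
    - [0, 0, 0, 4, -17.2, 0, 0]
    - [0, 0, 0, 5.2, -18.6, 0, 0]

```text
time: 54.9
position: [0.4864, 0.1942, 0.2149]
tool_rot: [2.252, 2.182, 0.027]
ft_force: [8.1, 11.6, -6.0]
grip_width: 0.202
grip_force: 11.9
```

>>> carry_out:
  steps:
    - [0, 0, 0, 1.3, -1.3, 0, 0]
    - [0, 0, 0, 2.7, -2.4, 0, 0]
    - [0, 0, 0, 4.2, -3.5, 0, 0]
    - [0, 0, 0, 5.3, -4.2, 0, 0]
    - [0, 0, 0, 5.8, -4.4, 0, 0]
    - [0, 0, 0, 5.8, -4.4, 0, 0]
    - [0, 0, 0, 5.8, -4.4, 0, 0.4]
    - [0, 0, 0, 5.8, -4.4, 0, 0.7]
    - [0, 0, 0, 5.8, -4.4, 0, 0.7]
    - [0, 0, 0, 5.8, -4.4, 0, 0.7]
    - [0, 0, 0, 5.8, -4.4, 0, 0.7]
    - [0, 0, 0, 5.8, -4.4, 0, 0.7]

```text
time: 56.1
position: [0.5421, 0.1474, 0.214]
tool_rot: [2.254, 2.18, 0.012]
ft_force: [-0.6, -0.6, -0.5]
grip_width: 0.648
grip_force: 0.0
```

>>> carry_out:
  steps:
    - [0, 0, 0, 0, 0, 2, 0.7]
    - [0, 0, 0, 0, 0, 6, 0.7]
    - [0, 0, 0, 0, 0, 10, 0.7]
    - [0, 0, 0, -2, 4, 12, 0.7]
    - [0, 0, 0, -5, 8, 12, 0.7]
    - [0, 0, 0, -8, 12, 12, 0.7]
    - [0, 0, 0, -11, 16, 12, 0.7]
    - [0, 0, 0, -14, 20, 12, 0.7]
    - [0, 0, 0, -17, 24, 12, 0.7]
    - [0, 0, 0, -20, 28, 12, 0.7]
    - [0, 0, 0, -21, 30, 12, 0.7]
    - [0, 0, 0, -21, 30, 12, 0.7]

```text
time: 57.3
position: [0.3283, 0.4511, 0.3337]
tool_rot: [2.246, 2.191, 0.012]
ft_force: [0.1, 0.3, -0.2]
grip_width: 0.7
grip_force: 0.0
```

```bash
python3 - <<'E'
from h import *
st();p,K,T=cam("top");save("t40.png",p);a,_,_=cam("side")
c=np.zeros((600,800,3),np.uint8);c[:400,:640]=0
x=cv2.resize(p[140:270,210:460],None,fx=3,fy=3,interpolation=cv2.INTER_CUBIC)[:,:750];c[:390,:750]=x
y=cv2.resize(a[120:240,280:440],None,fx=1.7,fy=1.7);c[392:392+y.shape[0],:y.shape[1]]=y
b=cv2.resize(a[220:340,220:370],None,fx=1.7,fy=1.7);c[392:392+b.shape[0],300:300+b.shape[1]]=b
save("fin.png",c)
E
```

```text
{'time': 57.3, 'position': [0.328, 0.451, 0.334], 'tool_rot': [2.246, 2.191, 0.012], 'joint_positions': [-0.768, 0.1, -0.245, 1.498, 0.03, 1.54, -1.038], 'ft_force': [0.13, 0.274, -0.244], 'grip_width': 0.7, 'grip_force': 0.0}
```

View pics/fin.png

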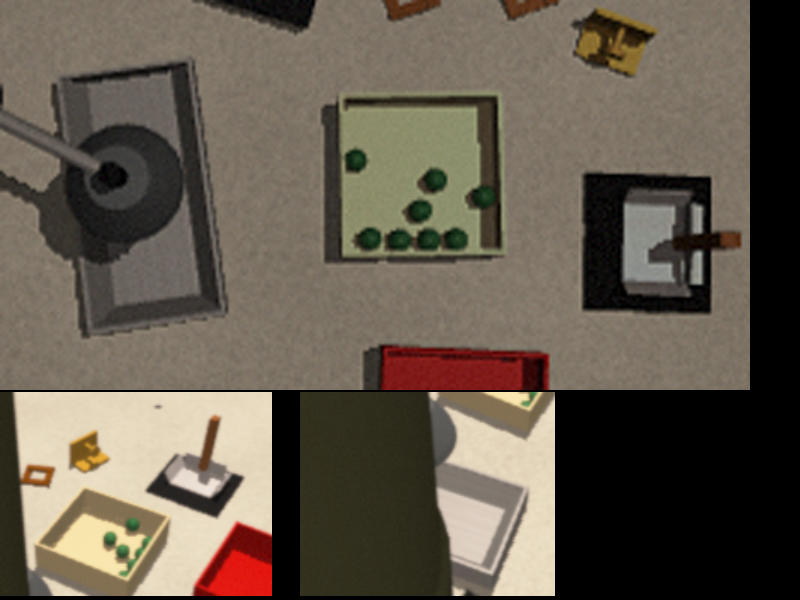

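The picture shows all 8 marbles in the cream tray, around (340–500, 95–255). The scoop lies flat on the mat near (660,242), and the lamp is centred over the bin with its knob at (110,175). The clamp, bracket and blanks look undisturbed.

```bash
python3 -c "
from bench import ctrl
print(ctrl.close_job())"
```

```text
the job is handed in; nothing more can be done
None
```

The job is handed in with no verdict returned: all 8 marbles are in the cream tray (one escaped the bin onto the table and was recovered with the scoop), the scoop lies flat on its mat, the lamp is centred over the bin, and the clamp, bracket and blanks look undisturbed.

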